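# Change over the inclined-plate seed meter to coarse seed

## Robot

A 7-joint arm with a two-finger parallel gripper is mounted at the origin on a cart in front of the work surface, level with it; the furniture and walls round the work are solid. World frame = base frame: x ahead of the robot, y to its left, z up, the work surface at z = 0. Lengths are in m, angles in rad, forces in N, time in s.
With the tool pointing down it reaches from about 0.4 to 0.875 m from the base axis. Payload 6.5 kg.
Tool frame: the origin (TCP) lies on the centre line of the jaws, within the pads' length; the fingertips stand 17 mm ahead of it and the grasp point (between the pads) lies 2 mm behind it (bot.tips_ahead is the distance from the TCP to the fingertips, in m); z points along the fingers, y is the line along which they close (so a half turn about z gives the same grasp; the last joint's range is limited). The gripper opens to 85 mm and grips with 20 to 120 N. Pads are 22 mm wide; open, the fingers measure 114 mm over their backs; the gripper's body (76 mm by 85 mm) begins 54 mm behind the grasp point. The pads swing forward as they close: fully open they stand 13 mm farther back than shut.
Start: joints at [1.258, 0.536, -0.004, 1.538, 0.003, 1.067, -0.071], TCP at [0.159, -0.63, 0.248] pointing down, gripper open.
Joint ranges: [-2.7, 2.7], [-0.37, 2.16], [-1.27, 1.26], [0.24, 2.4], [-1.31, 4.45], [0.19, 1.91], [-2.76, 2.76]. Speed limits (rad/s): [2.39, 2.39, 3.14, 3.14, 3.14, 3.14, 3.14].

## Interface

Orientations are given as a unit quaternion [w, x, y, z].
In Python, from cell import bot gives the robot as it stands.
- The arm moves only by the shell command python3 nudge.py 'ROWS'. ROWS is a JSON list of rows, 1 to 8 of them, each written [[dx, dy, dz], [rx, ry, rz], opening]: dx, dy, dz in m, then a rotation vector rx, ry, rz in rad, then the finger opening in m; each row shifts and turns the commanded pose from where the row before left it, along the tool's axes as they then stand; what a row does not reach is not made up. A row lasts 1/12 s, in which the tool goes at most 0.0417 m and 0.125 rad, less where a joint would pass 70% of its speed; a pose out of reach is approached as far as the arm can. The fingers move at their own pace and stop on an object; the grip force is fixed at half the most. Time passes only in rows, so rows that do not move let the fingers close. It prints the time, the measured TCP pose, the force, the opening and the grip force at its end. Input that does not fit is refused with a message, and nothing moves.
- bot.observe(): the state, without advancing time (a new reading comes with each control period).
- bot.grab_frame(name): name is "scene" or "top" or "wrist"; returns a dict with "image" (400x640x3 uint8, blue, green, red), "camera_matrix" (3x3 intrinsics, pixels), "rvec" (rotation vector, rad) and "tvec" (3), from world to camera coordinates, as OpenCV has them. Camera axes: x right, y down, z forward; pixel columns grow to the right and rows downward; lengths in m; the calibration is good to about 2 mm. A picture is of the moment at which its call begins. There is no depth.
- bot.hand_in(): hands the job in; it is judged then, once.
The state is a dict: "t": time; "joints": joint angles; "dq": joint speeds; "joint_torque": joint torques, N m; "ee_pos": TCP position; "tcp_rot": TCP orientation; "ft_force": force on the tool from outside, world axes, zero at the start; "torque": the same for the moment, N m; "gripper_width": finger opening in m; "gripper_force": force on a finger pad.
Only numpy, scipy, OpenCV 4.12 (cv2) and the standard library are available. Lean on these libraries where they do the work, as an engineer would, in place of code of your own. Each camera call takes 0.05 s, during which the arm holds its last target. There are 200 camera calls.

## Task

Set the seed meter up for coarse seed: slide the splined aluminium spacer ring onto its sloping drive hub until it is fully home, then slide on the seed plate with the few large notches, boss outward, until it sits flat against the spacer. The wide spline of the hub must find the wide groove of each bore, so turn the part under light pressure until it drops in and never force it; leave the spare fine-notched plate, the glass jar and the vials as they are.

Things in the scene. Friction and masses are not known exactly. Their poses are not given: they have to be found in the camera images.
- meter_head: Sloping head of the bench seed meter: grey round face plate 148 mm across, steel drive hub standing out of its middle. Origin: centre of the face, where the spacer seats, about 100 mm above the bench. +z is the hub axis, 30 degrees from vertical, leaning toward the robot's right; +x points uphill in the face, y is level. A clear dam 12 mm tall stands at radius 70 mm round the low side.
- spline_end (a point): Point on the hub axis 34 mm above the face: the outer ends (bevelled 1.2 mm) of the six splines, which run from here down to the face, 60 degrees apart, 38 mm across the tips: one wide (13 mm), five narrow (5 mm). A worm drive holds the hub rigidly; it parks with the wide spline anywhere up to 50 degrees either side of uphill (+x). That angle is not reported.
- hub_nose (a point): Tip of the hub, on its axis 49 mm above the face. From the spline ends to here the hub is a smooth round pilot 26 mm across, its last 8 mm tapering to 15 mm.
- plate_home (a point): Point on the hub axis 16 mm above the face: the top of the seated spacer, where the underside centre of the seed plate comes to rest.
- spacer_ring: Plain aluminium spacer ring, 49 mm outside, 16 mm thick, 60 g, flat on the bench at the right front, alike both ways up. Splined bore 30 mm across the teeth, 41 mm in the grooves: six grooves 60 degrees apart, one wide (15.6 mm), five narrow (7.6 mm). Origin: centre of its underside; +z up along the bore; +x through the middle of the wide groove.
- spacer_middle (a point): Middle of the spacer ring: on its bore axis at half its thickness, 8 mm above its underside.
- spacer_home (a point): Point on the hub axis 8 mm above the face: where the spacer's middle comes to rest.
- coarse_plate: White plastic seed plate with ten large round notches (17 mm wide) in its rim: disc 110 mm across, 5 mm thick, with a round boss, 49 mm outside, up to 25 mm above the underside; 80 g. Flat on the bench at the left, boss up; grip it by the boss. Same splined bore as the spacer, all through. Origin: centre of its underside; +z up; +x through the middle of the wide groove.
- fine_plate: The spare plate: same disc, boss, bore and axes, but thirty small notches (6 mm) in its rim. Also on the bench at the left; which plate lies in which of the two places varies.
- glass_jar: Open round glass jar, 75 mm across, 54 mm tall, on the bench right of the meter. Origin: centre of its underside.
- vial_1: Small glass vial with a black cap, 21 mm across, 45 mm tall, standing behind the plates. Origin: centre of its underside.
- vial_2: Small glass vial with a grey cap, 21 mm across, 45 mm tall, beside the other vial. Origin: centre of its underside.

How it is judged:
By the outcome, as a careful person would: the job done as asked, in the order asked, and still so for the second after the job is handed in, with the robot touching nothing.
It also fails if it takes over 72 s, if anything falls off the work surface, if the arm or the gripper's body presses on something with over 40 N, if the wrist force passes 120 N, or if a joint passes its speed limit or range.

## Working session

There is one attempt and no reset: what is moved stays moved. The work goes in short steps, Python scripts to look and compute and a shell command to move; the robot and the scene stay as the last step left them, time stands still between calls to the robot, and variables do not carry over. Pictures are saved under pics/ and viewed, at most 10 in all, crops included, and the job is handed in when it is done.

```bash
ls; mkdir -p pics; python3 - <<'E'
from cell import bot
import cv2
s=bot.observe(); print(s)
for n in("scene","top"):
    f=bot.grab_frame(n); cv2.imwrite(f"pics/{n}0.png",f["image"]); print(n,f["camera_matrix"],f["rvec"],f["tvec"])
E
```

```text
cell.py
nudge.py
pics
{'t': 0.0, 'joints': array([ 1.25781599,  0.53721442, -0.00443486,  1.53885107,  0.00259373,
        1.06729091, -0.0711993 ]), 'dq': array([-0.00173652,  0.00029024,  0.00088547,  0.00167839, -0.00123629,
       -0.00065582, -0.00219014]), 'joint_torque': array([-2.34939971e-04, -5.83401561e+01,  1.04816593e+00, -2.59105825e+01,
        1.22397274e-02,  9.25888249e-03, -2.05149945e-06]), 'ee_pos': array([ 0.15862312, -0.62973532,  0.24739042]), 'tcp_rot': array([-8.62392909e-04,  9.92392622e-01,  1.23110160e-01, -1.70058110e-04]), 'ft_force': array([0.00898332, 0.52647494, 0.34336202]), 'torque': array([ 0.01381397, -0.05632214,  0.00664651]), 'gripper_force': 0.0, 'gripper_width': 0.08548558108995634}
scene [[502.10332435   0.         321.37388865]
 [  0.         502.10332435 198.73074867]
 [  0.           0.           1.        ]] [ 2.232294   -0.31991599  0.13686555] [-0.53061301  0.12666295  1.78754679]
top [[413.74168391   0.         312.84484409]
 [  0.         413.74168391 195.77393901]
 [  0.           0.           1.        ]] [ 2.10312336 -2.14988789  0.21696483] [-0.09387541  0.52334346  1.20033632]
```
View pics/scene0.png

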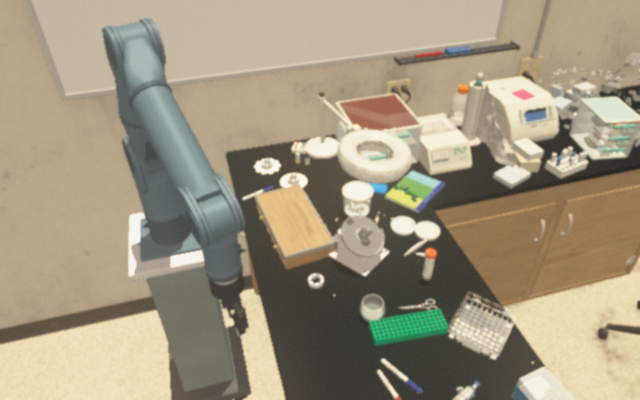

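View pics/top0.png

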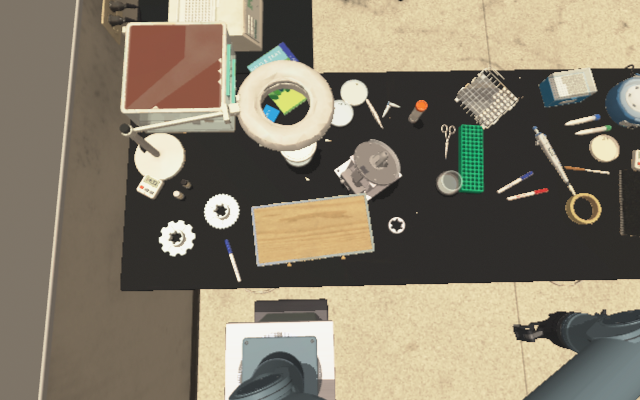

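Top view: spacer ring at (397,226), meter face about (375,163), coarse plate at (177,238), fine plate at (221,211), vials about (183,188), jar at (449,182). Scene view: spacer (316,281), coarse (267,166), fine (293,181), hub about (365,238).

```bash
cat > h.py <<'E'
from cell import bot
import numpy as np, cv2
from scipy.spatial.transform import Rotation as R
def ray(f,uv):
    Rm=cv2.Rodrigues(np.array(f["rvec"]))[0]; t=np.array(f["tvec"]).reshape(3)
    p=cv2.undistortPoints(np.array([[uv]],float),np.array(f["camera_matrix"]),None)[0,0]
    d=Rm.T@np.array([p[0],p[1],1]); return -Rm.T@t, d/np.linalg.norm(d)
def plane(f,uv,z):
    o,d=ray(f,uv); return o+d*(z-o[2])/d[2]
def tri(obs):
    A=np.zeros((3,3));b=np.zeros(3);rs=[ray(f,u) for f,u in obs]
    for o,d in rs:
        P=np.eye(3)-np.outer(d,d);A+=P;b+=P@o
    x=np.linalg.solve(A,b); return x,max(np.linalg.norm((np.eye(3)-np.outer(d,d))@(x-o)) for o,d in rs)
def proj(f,X): return cv2.projectPoints(np.array(X,float).reshape(-1,3),np.array(f["rvec"]),np.array(f["tvec"]),np.array(f["camera_matrix"]),None)[0].reshape(-1,2)
def tool():
    s=bot.observe(); q=s["tcp_rot"]; return np.array(s["ee_pos"]),R.from_quat(np.r_[q[1:],q[0]]).as_matrix()
def cen(mask,box):
    x0,y0,x1,y1=box; m=mask[y0:y1,x0:x1]
    c=max(cv2.findContours(m.astype('uint8'),cv2.RETR_EXTERNAL,cv2.CHAIN_APPROX_NONE)[0],key=cv2.contourArea)
    e=cv2.fitEllipse(cv2.convexHull(c)) ; return np.array(e[0])+[x0,y0],e[1],cv2.contourArea(c)
E
python3 - <<'E'
from h import *
fs={n:bot.grab_frame(n) for n in("top","scene")}
boxes={"spacer":((382,212,412,242),(303,268,330,294)),"coarse":((155,215,200,260),(250,153,283,178)),"fine":((200,190,243,233),(278,170,310,191)),"jar":((434,168,464,198),(355,290,388,324))}
for k,b in boxes.items():
    o=[]
    for n,bx in zip(("top","scene"),b):
        g=fs[n]["image"].min(axis=2); e=cen(g>110,bx); o.append((fs[n],e[0])); print(k,n,e, plane(fs[n],e[0],.008).round(4))
    print(tri(o))
top=fs["top"]
for uv in [(375,163),(397,160)]: print(plane(top,uv,.1))
for n,bx in (("top",(325,125,415,210)),("scene",(325,200,400,280))):
    x0,y0,x1,y1=bx; cv2.imwrite(f"pics/m_{n}.png",cv2.resize(fs[n]["image"][y0:y1,x0:x1],None,fx=6,fy=6,interpolation=cv2.INTER_CUBIC))
a=cv2.imread("pics/m_top.png");b=cv2.imread("pics/m_scene.png");h=max(a.shape[0],b.shape[0])
pad=lambda i:cv2.copyMakeBorder(i,0,h-i.shape[0],0,0,cv2.BORDER_CONSTANT)
c=np.hstack([pad(a),pad(b)]);print(c.shape);cv2.imwrite("pics/m.png",cv2.resize(c,None,fx=.8,fy=.8))
E
```

```text
spacer top (array([396.313344  , 224.89407158]), (16.44658088684082, 16.744422912597656), 202.0) [ 0.4323 -0.362   0.008 ]
spacer scene (array([315.46611309, 279.97940731]), (15.32436752319336, 17.126949310302734), 189.0) [ 0.4293 -0.36    0.008 ]
(array([ 0.43050392, -0.36143836,  0.00972681]), np.float64(0.001553909113524008))
coarse top (array([176.68516541, 237.82579041]), (35.545413970947266, 37.37699890136719), 912.0) [0.4072 0.3133 0.008 ]
coarse scene (array([266.8034668, 165.8048954]), (17.420230865478516, 27.793228149414062), 342.5) [0.403  0.3062 0.008 ]
(array([0.40607082, 0.31553952, 0.00141457]), np.float64(0.001760493439595121))
fine top (array([221.34543037, 210.86391258]), (34.89128112792969, 36.504669189453125), 939.0) [0.4877 0.1787 0.008 ]
fine scene (array([292.06069946, 183.38222504]), (22.893714904785156, 30.727371215820312), 424.0) [0.4759 0.1576 0.008 ]
(array([ 0.48588445,  0.18301982, -0.01131449]), np.float64(0.0048979417780294476))
jar top (array([449.45497227, 181.61425018]), (22.38440704345703, 25.148475646972656), 415.0) [ 0.5659 -0.5387  0.008 ]
jar scene (array([372.18217659, 307.28760719]), (24.59986114501953, 26.93987274169922), 483.5) [ 0.5642 -0.514   0.008 ]
(array([ 0.5588707 , -0.53037288,  0.03041613]), np.float64(0.0020188650118027895))
[ 0.60628449 -0.2903554   0.1       ]
[ 0.61414302 -0.35599653  0.1       ]
(510, 990, 3)
```

View pics/m.png

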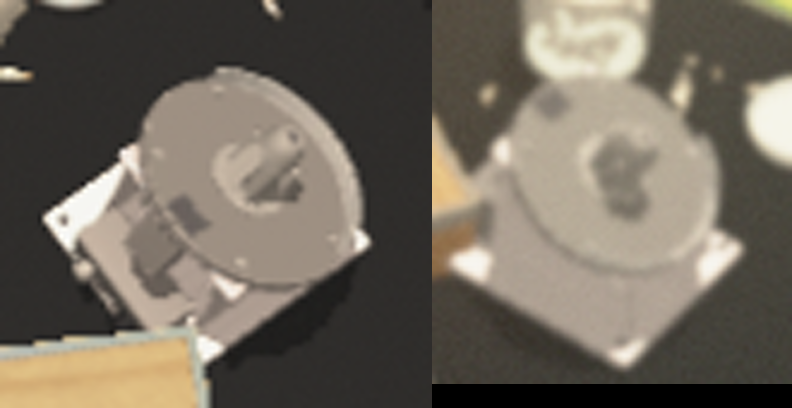

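```bash
python3 nudge.py '[[[0.035,-0.02,0],[0,0,0],0.085],[[0.035,-0.02,0],[0,0,0],0.085],[[0.035,-0.02,0],[0,0,0],0.085],[[0.035,-0.02,0],[0,0,0],0.085],[[0.035,-0.02,0],[0,0,0],0.085],[[0.035,-0.02,0],[0,0,0],0.085],[[0.035,-0.02,0],[0,0,0],0.085],[[0.035,-0.02,0],[0,0,0],0.085]]'
python3 - <<'E'
from h import *
p,T=tool(); print(p,T.round(3))
f=bot.grab_frame("wrist"); cv2.imwrite("pics/w1.png",f["image"])
print(f["camera_matrix"]); Rm=cv2.Rodrigues(np.array(f["rvec"]))[0]; c=-Rm.T@np.array(f["tvec"]).reshape(3)
print("cam in tool",T.T@(c-p)); print((T.T@Rm.T).round(3)); print(proj(f,[.4305,-.3615,.016]))
E
```

```text
t: 0.87
ee_pos: [0.3922, -0.4052, 0.2484]
tcp_rot: [0.0, 0.992, 0.123, -0.0]
ft_force: [2.0, -0.6, 0.1]
gripper_width: 0.0854
gripper_force: 0.0
[ 0.39224747 -0.40515659  0.24835457] [[ 0.97   0.244 -0.   ]
 [ 0.244 -0.97  -0.   ]
 [-0.     0.    -1.   ]]
[[316.13429461   0.         319.03132136]
 [  0.         316.13429461 189.6159204 ]
 [  0.           0.           1.        ]]
cam in tool [ 0.06862067 -0.00085615 -0.12556765]
[[-0.    -0.962 -0.272]
 [ 1.    -0.    -0.   ]
 [ 0.    -0.272  0.962]]
[[290.11037355 119.873001  ]]
```

View w1.

View pics/w1.png

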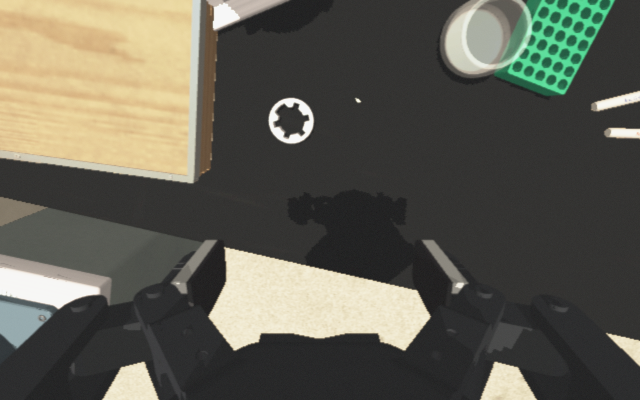

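Ring at (291,121) in the wrist view, clear of the wooden box on its left. Now measure it and look at the meter.

```bash
cat >> h.py <<'E'
def ringang(f,c,z,r=.018,n=720,thr=110,flip=False):
    """angle profile of dark grooves on circle radius r in plane z=const"""
    a=np.arange(n)*2*np.pi/n
    P=np.c_[c[0]+r*np.cos(a),c[1]+r*np.sin(a),np.full(n,z)]
    uv=proj(f,P).astype(np.float32)
    g=f["image"].min(axis=2).astype(np.float32)
    v=cv2.remap(g,uv[None,:,0],uv[None,:,1],cv2.INTER_LINEAR)[0]
    return a,v
def runs(b,n):
    s=[i for i in range(n) if b[i] and not b[i-1]]; out=[]
    for i in s:
        k=0
        while b[(i+k)%n]: k+=1
        out.append((round(((i+k/2)*360/n)%360,1),round(k*360/n,1)))
    return out
E
python3 - <<'E'
from h import *
print("tips",bot.tips_ahead)
f=bot.grab_frame("wrist"); e=cen(f["image"].min(axis=2)>120,(255,85,330,155)); print(e)
c=plane(f,e[0],.016); print(c)
for r in(.017,.018,.019):
    a,v=ringang(f,c,.016,r); print(r,runs(v<120,720))
np.savez("w1",o=ray(f,e[0])[0],d=ray(f,e[0])[1])
E
python3 nudge.py '[[[0.03,0.014,-0.01],[0,0,0],0.085],[[0.03,0.014,-0.01],[0,0,0],0.085],[[0.03,0.014,-0.01],[0,0,0],0.085],[[0.03,0.014,-0.01],[0,0,0],0.085],[[0.03,0.014,-0.01],[0,0,0],0.085],[[0,0,0],[0,0,0],0.085]]'
python3 - <<'E'
from h import *
p,T=tool();print(p)
f=bot.grab_frame("wrist"); cv2.imwrite("pics/w2.png",f["image"]); np.save("f2",f,allow_pickle=True)
print(proj(f,[[.4305,-.3615,.016],[.605,-.29,.1]]))
E
```

```text
tips 0.017
(array([297.18014145, 130.06102371]), (44.59337615966797, 45.35476303100586), 1539.0)
[ 0.43025927 -0.36226973  0.016     ]
0.017 [(55.8, 46.5), (116.2, 18.5), (176.2, 19.5), (234.8, 17.5), (294.2, 19.5), (355.0, 19.0)]
0.018 [(55.8, 43.5), (116.2, 16.5), (175.8, 17.5), (234.8, 16.5), (294.5, 18.0), (354.5, 18.0)]
0.019 [(55.8, 39.5), (116.5, 13.0), (175.0, 12.0), (234.8, 14.5), (294.5, 16.0), (354.8, 15.5)]
t: 1.47
ee_pos: [0.5605, -0.4368, 0.2994]
tcp_rot: [0.001, 0.992, 0.125, 0.003]
ft_force: [-0.1, 0.4, -0.0]
gripper_width: 0.0849
gripper_force: 0.0
[ 0.56047668 -0.43679366  0.29939655]
[[243.9393475  232.47849168]
 [186.12103982  89.89332938]]
```

View pics/w2.png

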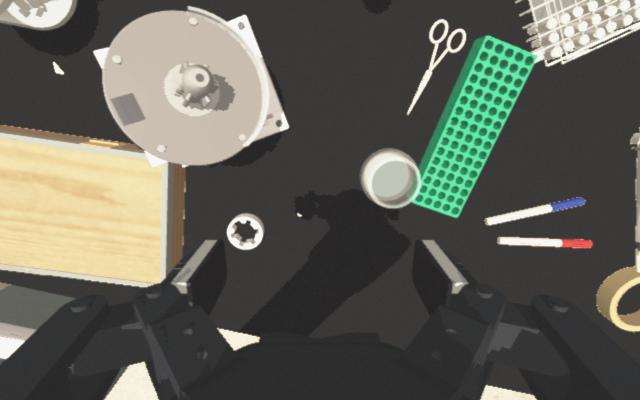

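Nose tip at about (200,77), hub foot near (191,88), face rim ellipse roughly centred at (186,88); four bolts at (193,21), (117,59), (162,148), (245,147).

```bash
python3 - <<'E'
from h import *
f=np.load("f2.npy",allow_pickle=True).item()
w=np.load("w1.npz")
e=cen(f["image"].min(axis=2)>120,(222,208,270,255)); print(e,plane(f,e[0],.016))
o,d=ray(f,e[0]);A=np.zeros((3,3));b=0
for oo,dd in((o,d),(w["o"],w["d"])):
    P=np.eye(3)-np.outer(dd,dd);A=A+P;b=b+P@oo
print("spacer tri",np.linalg.solve(A,b)); 
nose=plane(f,(200,77),.142); face=plane(f,(187,88),.1); print(nose,face, np.degrees(np.arctan2(*(nose-face)[[1,0]])),np.linalg.norm((nose-face)[:2]))
top=bot.grab_frame("top")
print(tri([(f,(200,77)),(top,(385.8,153.1))]))
for q in [(193,21),(117,59),(162,148),(245,147)]: print(plane(f,q,.1))
g=f["image"][0:180,90:290]; cv2.imwrite("pics/w2c.png",cv2.resize(g,None,fx=3.3,fy=3.3,interpolation=cv2.INTER_CUBIC))
E
```

```text
(array([245.06089401, 231.32824516]), (36.428829193115234, 36.86404800415039), 1014.0) [ 0.43258848 -0.36268946  0.016     ]
spacer tri [ 0.42966433 -0.36190941  0.00984051]
[ 0.62100221 -0.31653436  0.142     ] [ 0.60697885 -0.29058507  0.1       ] -61.61258097487072 0.029496112188920814
(array([ 0.62211143, -0.31604479,  0.14256911]), np.float64(0.0012821531029512808))
[ 0.66752675 -0.28760034  0.1       ]
[ 0.61666432 -0.22196385  0.1       ]
[ 0.54193765 -0.27398348  0.1       ]
[ 0.56419231 -0.35653209  0.1       ]
```

View pics/w2c.png

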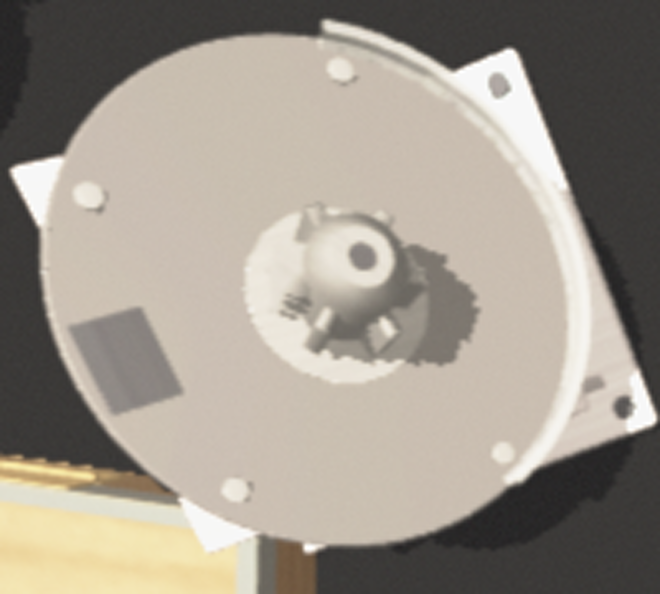

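Hub clearly seen: nose hole at crop (363,257), splines round it, shadow lower right. Next, an axial view from the tilted wrist.

```bash
cat >> h.py <<'E'
def Taxis(ax,yaw):
    """tool orientation with z=-ax, x as near horizontal dir yaw(deg) as possible"""
    z=-np.array(ax,float); z/=np.linalg.norm(z); x=np.array([np.cos(np.radians(yaw)),np.sin(np.radians(yaw)),0]); x-=z*(x@z); x/=np.linalg.norm(x)
    return np.c_[x,np.cross(z,x),z]
def togo(p1,T1):
    p,T=tool(); d=T.T@(np.array(p1)-p); r=R.from_matrix(T.T@T1).as_rotvec()
    print("togo mm",(d*1e3).round(1),"rotvec",r.round(3)); return d,r
def rows_equal(p1,T1,n):
    # constant tool-frame twist: per-row translation along tool axes as they stand
    from scipy.linalg import logm
    p,T=tool(); r=R.from_matrix(T.T@T1).as_rotvec()/n; d=T.T@(np.array(p1)-p)
    dR=R.from_rotvec(r).as_matrix(); S=sum(np.linalg.matrix_power(dR,k) for k in range(n))
    print(n,"per row",np.linalg.solve(S,d).round(4),r.round(4))
AX=np.array([.5*np.cos(np.radians(-61.6)),.5*np.sin(np.radians(-61.6)),.866])
E
python3 - <<'E'
from h import *
T=Taxis(AX,14); se=np.array([.618,-.3095,.1296]); p=se-T@[.069,0,.085]; print(p,T.round(3)); togo(p,T)
for n in(5,6,7):rows_equal(p,T,n)
E
```

```text
[ 0.57279681 -0.36751236  0.21070018] [[ 0.948  0.211 -0.238]
 [ 0.299 -0.847  0.44 ]
 [-0.109 -0.488 -0.866]]
togo mm [ 34.7 -63.5  87. ] rotvec [ 0.509 -0.121 -0.028]
5 per row [ 0.0079 -0.0089  0.0195] [ 0.1018 -0.0242 -0.0055]
6 per row [ 0.0067 -0.0073  0.0163] [ 0.0849 -0.0202 -0.0046]
7 per row [ 0.0057 -0.0062  0.014 ] [ 0.0727 -0.0173 -0.004 ]
```

```bash
python3 nudge.py '[[[0.0067,-0.0073,0.0163],[0.085,-0.02,-0.0046],0.085],[[0.0067,-0.0073,0.0163],[0.085,-0.02,-0.0046],0.085],[[0.0067,-0.0073,0.0163],[0.085,-0.02,-0.0046],0.085],[[0.0067,-0.0073,0.0163],[0.085,-0.02,-0.0046],0.085],[[0.0067,-0.0073,0.0163],[0.085,-0.02,-0.0046],0.085],[[0.0067,-0.0073,0.0163],[0.085,-0.02,-0.0046],0.085],[[0,0,0],[0,0,0],0.085],[[0,0,0],[0,0,0],0.085]]'
python3 - <<'E'
from h import *
f=bot.grab_frame("wrist"); np.save("f3",f,allow_pickle=True); print(bot.observe()["joints"].round(2))
n=np.array([.622,-.316,.1425]); print(proj(f,[n,n-.015*AX,n-.049*AX]).round(1))
u=proj(f,n-.03*AX)[0].astype(int);y=max(u[1]-100,0);g=f["image"][y:y+200,u[0]-130:u[0]+130]; print(y,u[0]-130); cv2.imwrite("pics/w3.png",cv2.resize(g,None,fx=3,fy=3,interpolation=cv2.INTER_CUBIC))
E
```

```text
t: 2.23
ee_pos: [0.5708, -0.3682, 0.209]
tcp_rot: [-0.243, 0.957, 0.132, -0.091]
ft_force: [0.1, -0.1, 1.3]
gripper_width: 0.0849
gripper_force: 0.0
[ 0.69  0.94 -0.16  1.   -0.12  1.67 -0.72]
[[318.7  95.6]
 [318.7  95.9]
 [318.9  96.5]]
0 188
```

View pics/w3.png

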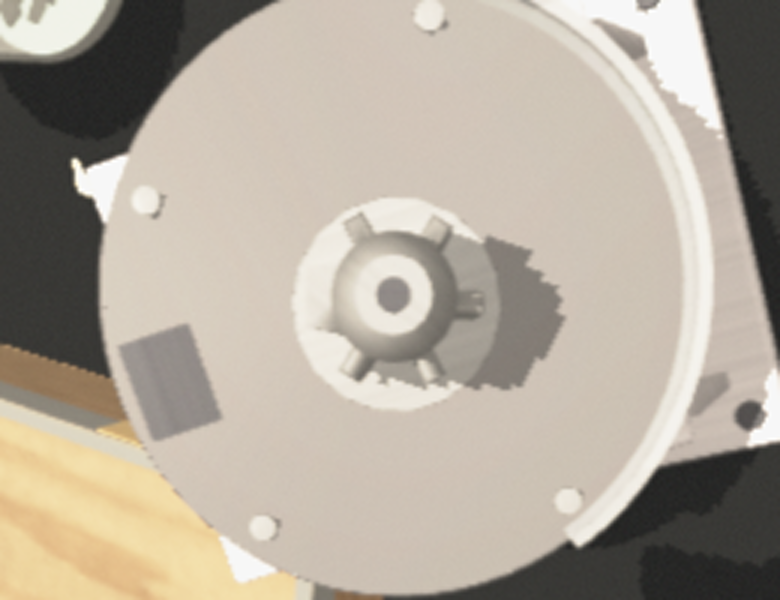

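Axial view: narrow splines at crop (357,227), (437,230), (468,303), (430,370), (355,365); the wide one is at the left (about (325,300)), hub axis at (394,294); bolts at (430,15), (146,200), (263,527), (567,501).

```bash
python3 - <<'E'
from h import *
f2=np.load("f2.npy",allow_pickle=True).item();f3=np.load("f3.npy",allow_pickle=True).item()
b3=np.array([(430,15),(146,200),(263,527),(567,501)])/3+[188,0]; b2=np.array([(341,69),(89,195),(236,489),(503,452)])/3.3+[90,0]
B=[]
for u,v in zip(b2,b3):
    x,e=tri([(f2,u),(f3,v)]); B.append(x); print(x.round(4),round(e,4))
nose,e=tri([(f2,np.array([363,257])/3.3+[90,0]),(f3,np.array([394,294])/3+[188,0])]); print("nose",nose,e)
B=np.array(B); m=B.mean(0); n=np.linalg.svd(B-m)[2][2]; n*=np.sign(n[2]); print("centroid",m,"normal",n,np.degrees(np.arctan2(n[1],n[0])),np.degrees(np.arccos(n[2])), np.linalg.norm(B-m,axis=1))
print("face from nose",nose-.049*AX, "axis dir nose-centroid",(nose-m)/np.linalg.norm(nose-m),np.linalg.norm(nose-m))
# face disc ellipse in axial view -> centre
g=f3["image"].astype(int); 
# splines: cast onto plane through spline end at AX
se=nose-.017*AX
X=-np.array([np.cos(np.radians(-61.6))*.866,np.sin(np.radians(-61.6))*.866,-.5]); Y=np.cross(AX,X); print("X",X)
def cast(uv):
    o,d=ray(f3,uv); q=o+d*((se-o)@AX)/(d@AX)-se; return np.degrees(np.arctan2(q@Y,q@X)),np.hypot(q@X,q@Y)
for q in [(357,227),(437,230),(468,303),(430,370),(355,365),(325,300)]: print(q,np.round(cast(np.array(q)/3+[188,0]),3))
g=f3["image"].min(axis=2).astype(np.float32)
for r in(.0165,.0175,.0185):
    a=np.arange(0,360,4); P=np.array([se+r*(np.cos(t)*X+np.sin(t)*Y) for t in np.radians(a)]); uv=proj(f3,P).astype(np.float32)
    print(r,cv2.remap(g,uv[None,:,0],uv[None,:,1],cv2.INTER_LINEAR)[0].astype(int).tolist())
E
```

```text
[ 0.6692 -0.283   0.0877] 0.0001
[ 0.6173 -0.2375  0.1257] 0.0
[ 0.5484 -0.2852  0.1262] 0.0
[ 0.5718 -0.3497  0.0887] 0.0
nose [ 0.62036031 -0.31615961  0.14105533] 0.0001528007053614341
centroid [ 0.60169597 -0.28885341  0.10709521] normal [ 0.28471265 -0.40231738  0.87010311] -54.71365618798012 29.529375715445074 [0.07047253 0.0568504  0.05671129 0.07028104]
face from nose [ 0.60870752 -0.29460822  0.09862133] axis dir nose-centroid [ 0.39371726 -0.57601401  0.71637601] 0.04740545347519602
X [-0.41189057  0.76177566  0.5       ]
(357, 227) [-7.2795e+01  1.6000e-02]
(437, 230) [-1.36853e+02  1.60000e-02]
(468, 303) [1.6133e+02 1.6000e-02]
(430, 370) [1.03458e+02 1.80000e-02]
(355, 365) [4.6768e+01 1.7000e-02]
(325, 300) [-8.823  0.015]
0.0165 [211, 197, 184, 182, 219, 225, 226, 225, 225, 214, 207, 190, 140, 108, 116, 169, 161, 145, 147, 148, 146, 146, 147, 147, 178, 206, 170, 128, 127, 146, 147, 148, 149, 150, 151, 149, 148, 142, 103, 110, 125, 123, 140, 136, 150, 150, 148, 152, 153, 151, 151, 151, 154, 145, 119, 162, 182, 189, 190, 225, 226, 225, 224, 223, 224, 224, 225, 226, 227,
[... 321 characters left out ...]
3, 148, 139, 149, 149, 149, 153, 153, 151, 150, 153, 155, 162, 145, 160, 176, 183, 192, 225, 225, 224, 224, 224, 228, 228, 229, 229, 228, 227, 177, 175, 180, 180, 206, 224, 224, 225, 226, 227, 228, 229, 225, 224, 222, 222, 223, 218, 217, 218]
0.0185 [221, 216, 196, 222, 225, 226, 226, 225, 227, 221, 205, 193, 137, 106, 180, 222, 207, 164, 194, 220, 216, 178, 149, 142, 161, 197, 168, 123, 133, 146, 147, 148, 148, 147, 148, 151, 150, 147, 142, 126, 143, 122, 139, 146, 149, 150, 149, 152, 152, 152, 150, 154, 177, 221, 202, 192, 204, 204, 209, 224, 224, 223, 226, 228, 228, 228, 227, 228, 227, 227, 196, 196, 194, 185, 218, 229, 226, 224, 225, 226, 227, 228, 226, 223, 222, 223, 221, 218, 219, 221]
```

Bolt pairs are symmetric and give the lean direction directly (yaw −55.4°, tilt 29.5°). Update the axis, recompute the spline angle and plan the grasp.

```bash
cat >> h.py <<'E'
YA=np.radians(-55.4); AX=np.array([.5*np.cos(YA),.5*np.sin(YA),.866]); NOSE=np.array([.6204,-.3162,.1411]); FACE=NOSE-.049*AX
HX=np.array([-.866*np.cos(YA),-.866*np.sin(YA),.5]); HY=np.cross(AX,HX)
def W(a): return np.cos(np.radians(a))*HX+np.sin(np.radians(a))*HY
E
python3 - <<'E'
from h import *
from scipy.optimize import least_squares
f3=np.load("f3.npy",allow_pickle=True).item(); se=FACE+.033*AX
print("face",FACE)
pts=[]
for q in [(357,227),(437,230),(468,303),(430,370),(355,365)]:
    o,d=ray(f3,np.array(q)/3+[188,0]); q=o+d*((se-o)@AX)/(d@AX)-se; pts.append((q@HX,q@HY))
pts=np.array(pts); k=np.radians([-60,-120,180,120,60])
def res(v): # centre + angle + radius of 5 marks on a circle
    return np.r_[pts[:,0]-v[0]-v[3]*np.cos(k+v[2]),pts[:,1]-v[1]-v[3]*np.sin(k+v[2])]
s=least_squares(res,[0,0,-.2,.017]); print("centre off",s.x[:2],"angle",np.degrees(s.x[2]),"r",s.x[3],"res",np.abs(s.fun).max())
T=Taxis([0,0,1],-75); togo([.430,-.362,.10],T); rows_equal([.430,-.362,.10],T,15); rows_equal([.430,-.362,.10],T,16)
E
```

```text
face [ 0.60648783 -0.29603316  0.098666  ]
centre off [ 3.74199128e-04 -6.35324664e-05] angle -20.360718080367175 r 0.01641654985069786 res 0.000590096901454909
togo mm [-120.2   18.7  132.8] rotvec [-0.308  0.491  1.544]
15 per row [-0.008   0.0062  0.0073] [-0.0205  0.0327  0.1029]
16 per row [-0.0075  0.0058  0.0068] [-0.0192  0.0307  0.0965]
```

```bash
python3 nudge.py '[[[-0.035,0,0],[0,0,0.1],0.085],[[-0.035,0,0],[0,0,0.1],0.085],[[-0.01,0,0],[0,0,0.1],0.085]]'
python3 - <<'E'
from h import *
T=Taxis([0,0,1],-75); togo([.430,-.362,.10],T); rows_equal([.430,-.362,.10],T,12)
E
```

```text
t: 2.53
ee_pos: [0.4902, -0.3918, 0.2257]
tcp_rot: [-0.223, 0.967, -0.018, -0.125]
ft_force: [-0.3, -1.5, 1.3]
gripper_width: 0.0848
gripper_force: 0.0
togo mm [-26.3  32.2 136.3] rotvec [-0.218  0.508  1.242]
12 per row [-0.0033  0.003   0.011 ] [-0.0181  0.0423  0.1035]
```

```bash
python3 nudge.py '[[[-0.0033,0.003,0.011],[-0.018,0.042,0.1035],0.085],[[-0.0033,0.003,0.011],[-0.018,0.042,0.1035],0.085],[[-0.0033,0.003,0.011],[-0.018,0.042,0.1035],0.085],[[-0.0033,0.003,0.011],[-0.018,0.042,0.1035],0.085],[[-0.0033,0.003,0.011],[-0.018,0.042,0.1035],0.085],[[-0.0033,0.003,0.011],[-0.018,0.042,0.1035],0.085]]'
python3 nudge.py '[[[-0.0033,0.003,0.011],[-0.018,0.042,0.1035],0.085],[[-0.0033,0.003,0.011],[-0.018,0.042,0.1035],0.085],[[-0.0033,0.003,0.011],[-0.018,0.042,0.1035],0.085],[[-0.0033,0.003,0.011],[-0.018,0.042,0.1035],0.085],[[-0.0033,0.003,0.011],[-0.018,0.042,0.1035],0.085],[[-0.0033,0.003,0.011],[-0.018,0.042,0.1035],0.085],[[0,0,0],[0,0,0],0.085]]'
python3 - <<'E'
from h import *
f=bot.grab_frame("wrist"); u=proj(f,[.430,-.362,.016])[0]; print("pred",u)
x,y=u.astype(int); e=cen(f["image"].min(axis=2)>120,(x-75,max(y-75,0),x+75,y+75)); print(e); c=plane(f,e[0],.016); print(c)
for r in(.017,.018,.019):
    a,v=ringang(f,c,.016,r); print(r,runs(v<120,720))
T=Taxis([0,0,1],-75); p=c.copy();p[2]=.0175; togo(p,T)
E
```

```text
t: 3.03
ee_pos: [0.4612, -0.3744, 0.1641]
tcp_rot: [-0.12, 0.934, -0.33, -0.065]
ft_force: [0.9, -0.0, 0.7]
gripper_width: 0.0851
gripper_force: 0.0
t: 3.62
ee_pos: [0.4344, -0.3539, 0.0983]
tcp_rot: [-0.005, 0.796, -0.605, -0.003]
ft_force: [0.3, 0.5, 0.0]
gripper_width: 0.0846
gripper_force: 0.0
pred [328.63481787 192.08530504]
(array([328.86003113, 189.26179504]), (71.23670959472656, 72.10443878173828), 3943.5)
[ 0.43040839 -0.3639766   0.016     ]
0.017 [(54.2, 42.5), (111.8, 12.5), (122.5, 4.0), (177.0, 14.0), (236.2, 15.5), (295.0, 25.0), (353.8, 13.5)]
0.018 [(48.8, 29.5), (177.0, 12.0), (235.8, 14.5), (295.2, 23.5), (354.0, 13.0)]
0.019 [(236.2, 13.5), (295.2, 20.5), (354.0, 12.0)]
togo mm [ 8.   7.4 81.5] rotvec [-0.005  0.011  0.015]
```

```bash
python3 nudge.py '[[[0.004,0.004,0.02],[0,0.005,0.008],0.075],[[0.003,0.003,0.02],[0,0.005,0.007],0.07],[[0,0,0.02],[0,0,0],0.07],[[0,0,0.015],[0,0,0],0.07],[[0,0,0.006],[0,0,0],0.07],[[0,0,0],[0,0,0],0.07]]'
python3 - <<'E'
from h import *
togo([.4303,-.363,.0178],Taxis([0,0,1],-75))
E
```

```text
t: 4.17
ee_pos: [0.4304, -0.3654, 0.0167]
tcp_rot: [-0.003, 0.792, -0.61, 0.001]
ft_force: [0.3, -0.1, -0.1]
gripper_width: 0.0705
gripper_force: 0.0
togo mm [-2.3 -0.5 -1.1] rotvec [-0.005  0.002 -0.003]
```

```bash
python3 nudge.py '[[[-0.002,0,0],[-0.004,0.002,0],0.055],[[0,0,0],[0,0,0],0.04],[[0,0,0],[0,0,0],0.04],[[0,0,0],[0,0,0],0.04],[[0,0,0],[0,0,0],0.04]]'
python3 nudge.py '[[[0,0,-0.01],[0,0,0],0.04],[[0,0,-0.03],[0,0,0],0.04],[[0,0,-0.03],[0,0,0],0.04],[[0,0,-0.03],[0,0,0],0.04],[[0,0,0],[0,0,0],0.04],[[0,0,0],[0,0,0],0.04]]'
python3 - <<'E'
from h import *
p,T=tool(); print(p)
f=bot.grab_frame("wrist"); c0=proj(f,p+T@[0,0,.0]) ; print(c0)
x,y=c0[0].astype(int); g=f["image"][y-90:y+90,x-130:x+130]; print(x-130,y-90)
cv2.imwrite("pics/g1.png",cv2.resize(g,None,fx=3,fy=3,interpolation=cv2.INTER_CUBIC)); np.save("f4",f,allow_pickle=True)
E
```

```text
t: 4.58
ee_pos: [0.4308, -0.3631, 0.0183]
tcp_rot: [-0.0, 0.792, -0.61, 0.001]
ft_force: [-1.6, 0.6, 6.0]
gripper_width: 0.0469
gripper_force: 61.1
t: 5.08
ee_pos: [0.4313, -0.3635, 0.1193]
tcp_rot: [-0.0, 0.792, -0.61, 0.002]
ft_force: [0.1, 0.2, -2.2]
gripper_width: 0.0469
gripper_force: 61.9
[ 0.43134774 -0.36349104  0.11925529]
[[318.57579577 260.51007227]]
188 170
```

View pics/g1.png

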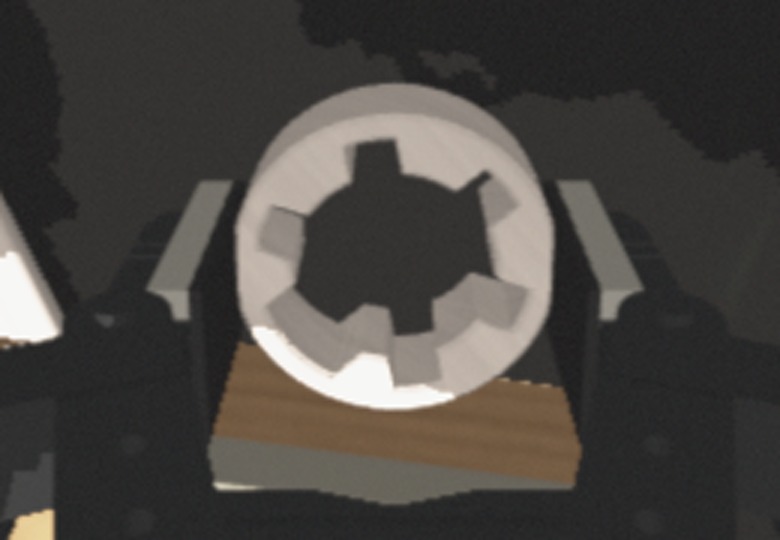

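Ring held squarely; top-face rim spans rows 113–408 at column ≈395, and 238–553 horizontally; top narrow groove at (377,150), wide groove lower left (320,330).

```bash
cat >> h.py <<'E'
def castT(f,uv,z,p,T):
    o,d=ray(f,uv); o=T.T@(o-p); d=T.T@d; return (o+d*(z-o[2])/d[2])
E
python3 - <<'E'
from h import *
p,T=tool(); f=np.load("f4.npy",allow_pickle=True).item()
for q in [(398,113),(390,408),(238,240),(553,240),(377,140),(375,178)]: print(q,(castT(f,np.array(q)/3+[188,170],.0023,p,T)*1e3).round(1))
# insertion pose
S0=np.c_[[np.cos(np.radians(56)),np.sin(np.radians(56)),0],[-np.sin(np.radians(56)),np.cos(np.radians(56)),0],[0,0,1]]
rel=S0.T@T; w=W(-20.4); S1=np.c_[w,np.cross(AX,w),AX]; T1=S1@rel; np.save("T1",T1)
pre=FACE+AX*(.0183+.049+.02); print("pre",pre,T1.round(3)); togo(pre,T1); rows_equal(pre,T1,14)
E
```

```text
(398, 113) [24.3  0.2  2.3]
(390, 408) [-24.9  -1.    2.3]
(238, 240) [  4.2 -23.8   2.3]
(553, 240) [ 4.3 23.5  2.3]
(377, 140) [20.2 -2.8  2.3]
(375, 178) [14.3 -3.2  2.3]
pre [ 0.63127421 -0.33196306  0.1742678 ] [[ 0.824 -0.491 -0.282]
 [-0.358 -0.838  0.412]
 [-0.439 -0.239 -0.866]]
togo mm [  21.7 -202.1  -56.3] rotvec [ 0.041 -0.539 -0.821]
14 per row [ 0.006  -0.0134 -0.0045] [ 0.0029 -0.0385 -0.0586]
```

```bash
python3 nudge.py '[[[0,-0.02,-0.03],[0,0,0],0.04],[[0,-0.02,-0.03],[0,0,0],0.04],[[0,-0.02,-0.03],[0,0,0],0.04]]'
python3 - <<'E'
from h import *
T1=np.load("T1.npy"); pre=FACE+AX*(.0183+.049+.02)-T1@[-.0003,0,0]; togo(pre,T1); rows_equal(pre,T1,10)
E
```

```text
t: 5.38
ee_pos: [0.4873, -0.3464, 0.2062]
tcp_rot: [0.0, 0.792, -0.611, -0.002]
ft_force: [-0.4, -0.8, -0.2]
gripper_width: 0.0467
gripper_force: 62.0
togo mm [  22.9 -143.2   31.5] rotvec [ 0.043 -0.533 -0.823]
10 per row [ 0.0083 -0.0127  0.0024] [ 0.0043 -0.0533 -0.0823]
```

```bash
python3 nudge.py '[[[0.0083,-0.0127,0.0024],[0.0043,-0.0533,-0.0823],0.04],[[0.0083,-0.0127,0.0024],[0.0043,-0.0533,-0.0823],0.04],[[0.0083,-0.0127,0.0024],[0.0043,-0.0533,-0.0823],0.04],[[0.0083,-0.0127,0.0024],[0.0043,-0.0533,-0.0823],0.04],[[0.0083,-0.0127,0.0024],[0.0043,-0.0533,-0.0823],0.04]]'
python3 nudge.py '[[[0.0083,-0.0127,0.0024],[0.0043,-0.0533,-0.0823],0.04],[[0.0083,-0.0127,0.0024],[0.0043,-0.0533,-0.0823],0.04],[[0.0083,-0.0127,0.0024],[0.0043,-0.0533,-0.0823],0.04],[[0.0083,-0.0127,0.0024],[0.0043,-0.0533,-0.0823],0.04],[[0.0083,-0.0127,0.0024],[0.0043,-0.0533,-0.0823],0.04],[[0,0,0],[0,0,0],0.04],[[0,0,0],[0,0,0],0.04]]'
python3 - <<'E'
from h import *
T1=np.load("T1.npy"); pre=FACE+AX*(.0183+.049+.02)-T1@[-.0003,0,0]; togo(pre,T1); print(bot.observe()["joints"].round(2))
f=bot.grab_frame("wrist"); p,T=tool(); u=proj(f,p)[0].astype(int); x,y=u; g=f["image"][y-110:y+60,x-110:x+110];print(x-110,y-110); cv2.imwrite("pics/i1.png",cv2.resize(g,None,fx=3.5,fy=3.5,interpolation=cv2.INTER_CUBIC)); print(proj(f,NOSE))
E
```

```text
t: 5.8
ee_pos: [0.5615, -0.3579, 0.1903]
tcp_rot: [-0.09, 0.893, -0.429, -0.1]
ft_force: [1.3, -0.0, -0.1]
gripper_width: 0.0465
gripper_force: 62.0
t: 6.38
ee_pos: [0.6318, -0.3321, 0.1715]
tcp_rot: [-0.173, 0.939, -0.225, -0.192]
ft_force: [-0.7, -0.4, 0.3]
gripper_width: 0.0472
gripper_force: 62.0
togo mm [-1.4 -0.5 -2.1] rotvec [0.    0.001 0.001]
[ 0.5   1.05  0.04  0.87 -0.25  1.7  -1.48]
211 154
[[319.11944946 232.16213867]]
```

View pics/i1.png

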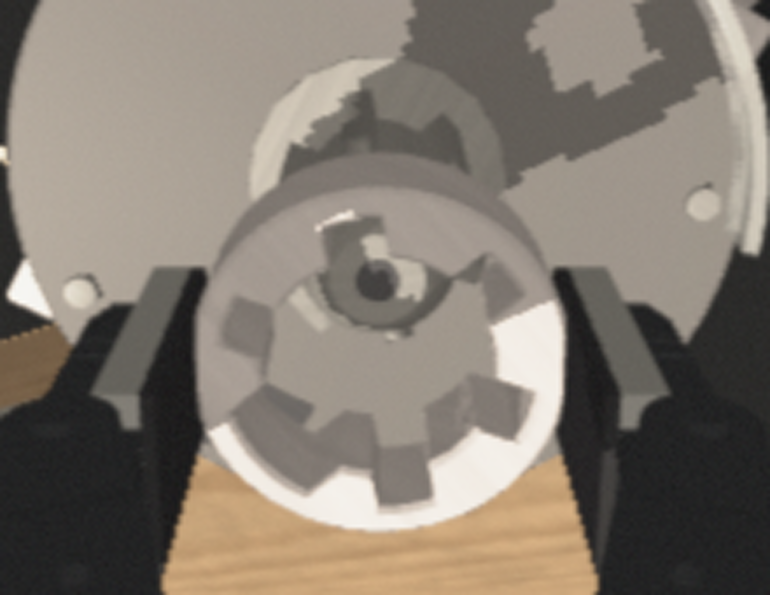

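Nose centre at crop (376,280), within 1 mm of the model; ring bore just needs ~2 mm toward −x. Advance onto the pilot.

```bash
python3 nudge.py '[[[-0.0018,-0.0008,0],[0,0,0],0.04],[[0,0,0.008],[0,0,0],0.04],[[0,0,0.008],[0,0,0],0.04],[[0,0,0.006],[0,0,0],0.04],[[0,0,0],[0,0,0],0.04]]'
python3 - <<'E'
from h import *
p,T=tool(); s=bot.observe(); print("F tool",(T.T@s["ft_force"]).round(1),"tau",(T.T@s["torque"]).round(2)); d=p+T@[0,0,.0183]-FACE
print("underside above face",(d@AX*1e3).round(1),"lateral HX,HY",(d@HX*1e3).round(1),(d@HY*1e3).round(1)); togo(p,np.load("T1.npy"))
E
```

```text
t: 6.85
ee_pos: [0.6237, -0.3219, 0.1558]
tcp_rot: [-0.173, 0.939, -0.225, -0.192]
ft_force: [-0.8, 0.1, -0.2]
gripper_width: 0.0471
gripper_force: 62.0
F tool [-0.6  0.4  0.4] tau [-0.31  0.48  0.01]
underside above face 46.7 lateral HX,HY 1.6 0.5
togo mm [0. 0. 0.] rotvec [ 0.001 -0.001  0.001]
```

```bash
cat > st.py <<'E'
from h import *
import sys
L=float(sys.argv[1]) if len(sys.argv)>1 else .0183
p,T=tool(); s=bot.observe(); print("F tool",(T.T@s["ft_force"]).round(1),"tau",(T.T@s["torque"]).round(2)); d=p+T@[0,0,L]-FACE
print("underside above face",(d@AX*1e3).round(1),"lateral HX,HY",(d@HX*1e3).round(1),(d@HY*1e3).round(1)); print("tool lateral to hub model",(T.T@-d*1e3).round(1))
togo(p,np.load("T1.npy"))
E
python3 nudge.py '[[[0,0,0.005],[0,0,0],0.04],[[0,0,0.005],[0,0,0],0.04],[[0,0,0],[0,0,0],0.04]]'; python3 st.py
python3 nudge.py '[[[0,0,0.003],[0,0,0],0.04],[[0,0,0.003],[0,0,0],0.04],[[0,0,0],[0,0,0],0.04]]'; python3 st.py
```

```text
t: 7.1
ee_pos: [0.6216, -0.3182, 0.1472]
tcp_rot: [-0.173, 0.94, -0.225, -0.191]
ft_force: [0.0, 0.5, -1.1]
gripper_width: 0.0468
gripper_force: 62.0
F tool [ 0.3 -0.1  1.1] tau [-0.29  0.47  0.05]
underside above face 37.2 lateral HX,HY 1.0 0.2
tool lateral to hub model [ 0.9  0.4 37.2]
togo mm [0. 0. 0.] rotvec [ 0.001 -0.002  0.001]
t: 7.35
ee_pos: [0.6202, -0.3161, 0.1424]
tcp_rot: [-0.173, 0.94, -0.225, -0.191]
ft_force: [0.1, 0.2, -0.3]
gripper_width: 0.047
gripper_force: 62.0
F tool [ 0.1 -0.2  0.3] tau [-0.3   0.59 -0.02]
underside above face 31.7 lateral HX,HY 0.7 0.1
tool lateral to hub model [ 0.5  0.3 31.7]
togo mm [0. 0. 0.] rotvec [ 0.001 -0.003  0.001]
```

```bash
python3 nudge.py '[[[0,0,0.002],[0,0,0],0.04],[[0,0,0.002],[0,0,0],0.04],[[0,0,0],[0,0,0],0.04]]'; python3 st.py
python3 nudge.py '[[[0,0,0.002],[0,0,0],0.04],[[0,0,0.002],[0,0,0],0.04],[[0,0,0],[0,0,0],0.04]]'; python3 st.py
```

```text
t: 7.6
ee_pos: [0.6192, -0.3146, 0.1391]
tcp_rot: [-0.173, 0.94, -0.225, -0.19]
ft_force: [-0.3, -0.6, -0.8]
gripper_width: 0.0469
gripper_force: 62.0
F tool [0.3 0.8 0.6] tau [-0.32  0.59 -0.04]
underside above face 28.0 lateral HX,HY 0.7 0.1
tool lateral to hub model [ 0.5  0.3 28. ]
togo mm [0. 0. 0.] rotvec [ 0.001 -0.003  0.001]
t: 7.85
ee_pos: [0.6181, -0.313, 0.1356]
tcp_rot: [-0.173, 0.94, -0.225, -0.19]
ft_force: [0.1, 0.5, -1.6]
gripper_width: 0.0467
gripper_force: 62.0
F tool [ 0.6 -0.1  1.5] tau [-0.33  0.71 -0.02]
underside above face 24.0 lateral HX,HY 0.7 0.0
tool lateral to hub model [ 0.5  0.3 24. ]
togo mm [0. 0. 0.] rotvec [ 0.001 -0.003  0.001]
```

The spline has found its groove (10 mm past the ends, no force). Slide home.

```bash
python3 nudge.py '[[[0,0,0.004],[0,0,0],0.04],[[0,0,0.004],[0,0,0],0.04],[[0,0,0.004],[0,0,0],0.04],[[0,0,0.004],[0,0,0],0.04],[[0,0,0],[0,0,0],0.04]]'; python3 st.py
python3 nudge.py '[[[0,0,0.002],[0,0,0],0.04],[[0,0,0.002],[0,0,0],0.04],[[0,0,0],[0,0,0],0.04]]'; python3 st.py
```

```text
t: 8.27
ee_pos: [0.6133, -0.3061, 0.1211]
tcp_rot: [-0.173, 0.94, -0.225, -0.191]
ft_force: [0.1, -0.1, -2.3]
gripper_width: 0.0466
gripper_force: 61.9
F tool [1.1 0.6 2. ] tau [-0.34  0.8  -0.02]
underside above face 7.2 lateral HX,HY 0.7 0.0
tool lateral to hub model [0.6 0.3 7.2]
togo mm [0. 0. 0.] rotvec [ 0.001 -0.003  0.001]
t: 8.52
ee_pos: [0.6124, -0.3047, 0.1183]
tcp_rot: [-0.173, 0.94, -0.225, -0.19]
ft_force: [0.4, -0.2, -0.3]
gripper_width: 0.0465
gripper_force: 62.0
F tool [0.6 0.  0.1] tau [-0.28  0.64 -0.04]
underside above face 4.0 lateral HX,HY 0.6 -0.0
tool lateral to hub model [0.5 0.3 4. ]
togo mm [0. 0. 0.] rotvec [ 0.001 -0.003  0.001]
```

```bash
for i in 1 2 3; do python3 nudge.py '[[[0,0,0.001],[0,0,0],0.04],[[0,0,0.001],[0,0,0],0.04],[[0,0,0],[0,0,0],0.04]]' >/dev/null; python3 st.py | head -2; done
```

```text
F tool [ 0.8 -0.2  0.3] tau [-0.29  0.59 -0.07]
underside above face 2.3 lateral HX,HY 0.6 -0.0
F tool [-0.4  0.3 -5.8] tau [-0.18  0.16  0.02]
underside above face 1.9 lateral HX,HY 0.5 -0.1
F tool [ -3.3   0.  -12. ] tau [-0.15 -0.34 -0.03]
underside above face 1.9 lateral HX,HY 0.5 -0.1
```

```bash
python3 nudge.py '[[[0,0,0.001],[0,0,0],0.04],[[0,0,0],[0,0,0],0.04]]' >/dev/null; python3 st.py | head -2; python3 nudge.py '[[[0,0,-0.0015],[0,0,0],0.06],[[0,0,0],[0,0,0],0.065],[[0,0,0],[0,0,0],0.065],[[0,0,-0.01],[0,0,0],0.065],[[0,0,-0.03],[0,0,0],0.065],[[0,0,-0.03],[0,0,0],0.07],[[0,0,-0.02],[0,0,0],0.07],[[0,0,0],[0,0,0],0.07]]'
python3 - <<'E'
from h import *
f=bot.grab_frame("wrist"); np.save("f5",f,allow_pickle=True); u=proj(f,FACE+.01*AX)[0].astype(int); x,y=u; y0=max(y-100,0);g=f["image"][y0:y0+190,x-120:x+120];print(x-120,y0); cv2.imwrite("pics/s1.png",cv2.resize(g,None,fx=3.1,fy=3.1,interpolation=cv2.INTER_CUBIC))
from h import *
togo([.406,.30,.22],Taxis([0,0,1],0)); print(bot.observe()["joints"].round(2))
E
```

```text
F tool [ -4.9  -0.3 -15.3] tau [ 0.   -0.62 -0.03]
underside above face 1.8 lateral HX,HY 0.5 -0.1
t: 10.1
ee_pos: [0.6382, -0.3424, 0.1965]
tcp_rot: [-0.171, 0.941, -0.226, -0.187]
ft_force: [1.0, 0.1, 0.1]
gripper_width: 0.0699
gripper_force: 0.0
199 95
togo mm [-433.2 -431.   303.1] rotvec [-0.351  0.384 -0.461]
[ 0.51  1.05  0.05  0.82 -0.25  1.75 -1.49]
```

View pics/s1.png

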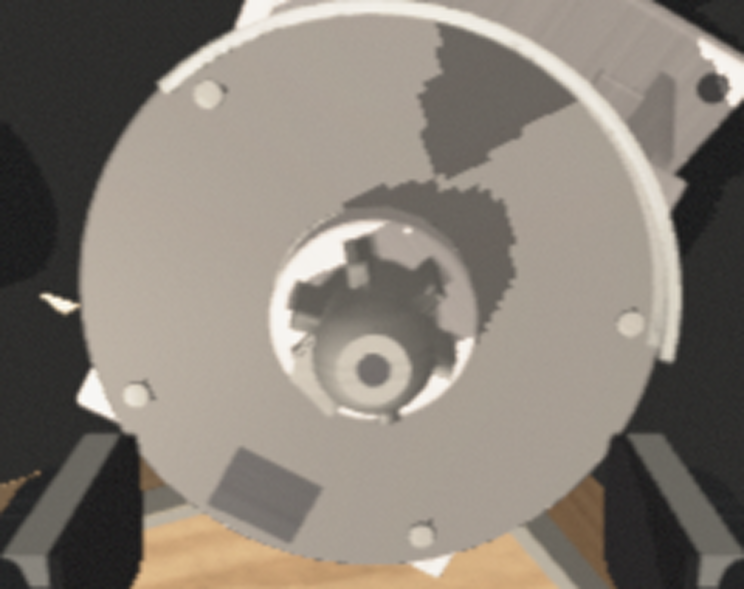

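Spacer sits flat on the face, all splines engaged. Now over to the plates.

```bash
python3 - <<'E'
from h import *
rows_equal([.53,-.17,.26],Taxis([0,0,1],20),8)
f=bot.grab_frame("top"); print(plane(f,(183,188),.04),plane(f,(283,150),.3),plane(f,(283,150),.0))
E
```

```text
8 per row [-0.0173 -0.0215 -0.0007] [-0.0525  0.0404 -0.1002]
[0.55568423 0.29002576 0.04      ] [ 0.58919419 -0.03092168  0.3       ] [ 0.68280638 -0.01361445  0.        ]
```

```bash
python3 nudge.py '[[[-0.019,-0.018,-0.003],[-0.052,0.04,-0.1],0.07],[[-0.019,-0.018,-0.003],[-0.052,0.04,-0.1],0.07],[[-0.019,-0.018,-0.003],[-0.052,0.04,-0.1],0.07],[[-0.019,-0.018,-0.003],[-0.052,0.04,-0.1],0.07],[[-0.019,-0.018,-0.003],[-0.052,0.04,-0.1],0.07],[[-0.019,-0.018,-0.003],[-0.052,0.04,-0.1],0.07],[[-0.019,-0.018,-0.003],[-0.052,0.04,-0.1],0.07],[[-0.019,-0.018,-0.003],[-0.052,0.04,-0.1],0.07]]'
python3 - <<'E'
from h import *
rows_equal([.45,.05,.24],Taxis([0,0,1],62),7)
E
```

```text
t: 10.87
ee_pos: [0.5148, -0.1957, 0.2746]
tcp_rot: [-0.003, 0.984, 0.177, -0.002]
ft_force: [-0.0, 0.8, -0.3]
gripper_width: 0.07
gripper_force: 0.0
7 per row [ 0.0148 -0.034   0.0051] [-1.100e-03  1.000e-04 -1.037e-01]
```

```bash
python3 nudge.py '[[[0.0145,-0.034,0.005],[-0.001,0,-0.104],0.08],[[0.0145,-0.034,0.005],[-0.001,0,-0.104],0.08],[[0.0145,-0.034,0.005],[-0.001,0,-0.104],0.08],[[0.0145,-0.034,0.005],[-0.001,0,-0.104],0.08],[[0.0145,-0.034,0.005],[-0.001,0,-0.104],0.08],[[0.0145,-0.034,0.005],[-0.001,0,-0.104],0.08],[[0.0145,-0.034,0.005],[-0.001,0,-0.104],0.08]]'
python3 - <<'E'
from h import *
rows_equal([.41,.25,.21],Taxis([0,0,1],90),6)
rows_equal([.41,.25,.21],Taxis([0,0,1],90),8)
E
```

```text
t: 11.45
ee_pos: [0.4496, 0.0487, 0.2402]
tcp_rot: [-0.002, 0.857, 0.515, -0.001]
ft_force: [0.1, 0.4, -0.6]
gripper_width: 0.0799
gripper_force: 0.0
6 per row [ 0.0306 -0.0159  0.0051] [-0.0007 -0.     -0.0813]
8 per row [ 0.0231 -0.0117  0.0038] [-0.0005 -0.     -0.061 ]
```

```bash
python3 nudge.py '[[[0.0306,-0.0159,0.005],[0,0,-0.081],0.085],[[0.0306,-0.0159,0.005],[0,0,-0.081],0.085],[[0.0306,-0.0159,0.005],[0,0,-0.081],0.085],[[0.0306,-0.0159,0.005],[0,0,-0.081],0.085],[[0.0306,-0.0159,0.005],[0,0,-0.081],0.085],[[0.0306,-0.0159,0.005],[0,0,-0.081],0.085],[[0,0,0],[0,0,0],0.085],[[0,0,0],[0,0,0],0.085]]'
python3 - <<'E'
from h import *
p,T=tool();print(p,bot.observe()["joints"].round(2))
f=bot.grab_frame("wrist"); np.save("f6",f,allow_pickle=True); cv2.imwrite("pics/p1.png",f["image"]); print(proj(f,[[.406,.3155,.025],[.486,.18,.025]]))
E
```

```text
t: 12.12
ee_pos: [0.4109, 0.2493, 0.2106]
tcp_rot: [-0.002, 0.708, 0.706, -0.002]
ft_force: [-0.9, -0.3, 0.1]
gripper_width: 0.0849
gripper_force: 0.0
[0.41091132 0.249339   0.21055748] [-0.19  0.35 -0.54  1.98  0.23  0.87 -0.85]
[[315.2153793  104.38507954]
 [391.23663199 235.86424029]]
```

View pics/p1.png

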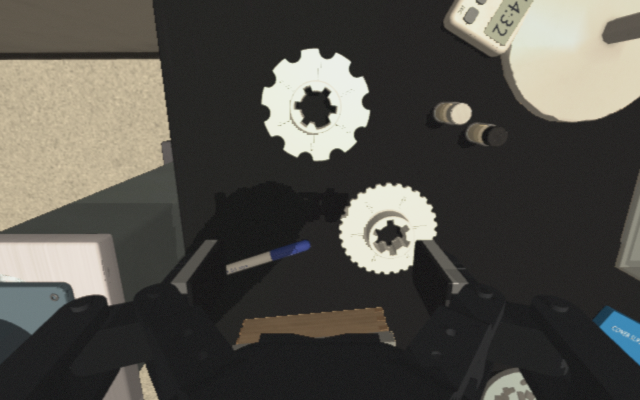

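Coarse plate (ten big notches) at (316,105), fine plate at (388,230), vials at (453,113) and (487,134). That is one picture over the allowance (11), so from here only numeric measurement.

```bash
python3 - <<'E'
from h import *
f=np.load("f6.npy",allow_pickle=True).item(); g=f["image"].min(axis=2)
m=(g>110); e=cen(m,(245,35,385,175)); print(e, plane(f,e[0],.005).round(4))
# hole centroid (dark inside disc)
x0,y0,x1,y1=285,78,345,140
k=(g[y0:y1,x0:x1]<90).astype('uint8'); n,l,st,ce=cv2.connectedComponentsWithStats(k); i=1+st[1:,4].argmax(); print("hole",ce[i]+[x0,y0],st[i])
c=plane(f,e[0],.005)
for z in(.025,):
  for c1 in (c, plane(f,ce[i]+[x0,y0],z)):
    for r in(.017,.018,.019):
        a,v=ringang(f,c1,z,r); print(c1[:2].round(4),r,runs(v<120,720))
E
```

```text
(array([315.41479492, 104.13555908]), (108.98358917236328, 112.43273162841797), 8421.5) [0.4059 0.3155 0.005 ]
hole [315.61779575 107.20323559] [ 10   9  41  41 989]
[0.4059 0.3155] 0.017 [(48.8, 22.5), (117.8, 21.5), (182.5, 24.0), (240.8, 28.5), (289.8, 53.5), (345.0, 25.0)]
[0.4059 0.3155] 0.018 [(47.5, 18.0), (119.5, 8.0), (182.5, 22.0), (239.0, 23.0), (290.5, 49.0), (346.2, 22.5)]
[0.4059 0.3155] 0.019 [(182.2, 19.5), (238.5, 21.0), (291.0, 46.0), (346.2, 20.5)]
[0.4064 0.3129] 0.017 [(55.5, 23.0), (115.5, 23.0), (173.8, 23.5), (232.5, 23.0), (292.8, 51.5), (354.2, 23.5)]
[0.4064 0.3129] 0.018 [(55.2, 21.5), (115.2, 21.5), (173.8, 22.5), (232.5, 22.0), (293.0, 48.0), (354.0, 22.0)]
[0.4064 0.3129] 0.019 [(55.5, 20.0), (115.2, 20.5), (173.8, 20.5), (232.2, 18.5), (293.0, 43.0), (354.0, 20.0)]
```

```bash
python3 - <<'E'
from h import *
rows_equal([.406,.314,.12],Taxis([0,0,1],160),11)
E
```

```text
11 per row [0.0058 0.0029 0.0082] [-0.0004 -0.0002 -0.1117]
```

```bash
python3 nudge.py '[[[0.0058,0.003,0.008],[0,0,-0.1117],0.085],[[0.0058,0.003,0.008],[0,0,-0.1117],0.085],[[0.0058,0.003,0.008],[0,0,-0.1117],0.085],[[0.0058,0.003,0.008],[0,0,-0.1117],0.085],[[0.0058,0.003,0.008],[0,0,-0.1117],0.085],[[0.0058,0.003,0.008],[0,0,-0.1117],0.085]]'
python3 nudge.py '[[[0.0058,0.003,0.008],[0,0,-0.1117],0.085],[[0.0058,0.003,0.008],[0,0,-0.1117],0.085],[[0.0058,0.003,0.008],[0,0,-0.1117],0.085],[[0.0058,0.003,0.008],[0,0,-0.1117],0.085],[[0.0058,0.003,0.008],[0,0,-0.1117],0.085],[[0,0,0],[0,0,0],0.085],[[0,0,0],[0,0,0],0.085]]'
python3 - <<'E'
from h import *
p,T=tool();print(p,bot.observe()["joints"].round(2))
f=bot.grab_frame("wrist"); np.save("f7",f,allow_pickle=True); g=f["image"].min(axis=2); f6=np.load("f6.npy",allow_pickle=True).item()
u=proj(f,[.406,.314,.025])[0]; print(u)
x,y=u.astype(int); k=(g[y-50:y+50,x-50:x+50]<90).astype('uint8'); n,l,st,ce=cv2.connectedComponentsWithStats(k); i=1+st[1:,4].argmax(); h=ce[i]+[x-50,y-50]; print("hole",h,st[i])
print("tri hole",tri([(f6,(315.6,107.2)),(f,h)]))
c=plane(f,h,.025)
for c1 in(c,np.array([.406,.314])):
    a,v=ringang(f,c1,.025,.018); print(c1,runs(v<110,720))
# boss outer edge radial gradient in plane z=.025 about c
for r in np.arange(.02,.032,.001):
    a,v=ringang(f,c,.025,r,n=12); print(r.round(3),v.astype(int))
E
```

```text
t: 12.67
ee_pos: [0.4219, 0.2838, 0.1629]
tcp_rot: [-0.001, 0.438, 0.899, -0.001]
ft_force: [0.0, 0.1, 0.8]
gripper_width: 0.0852
gripper_force: 0.0
t: 13.25
ee_pos: [0.4084, 0.3137, 0.1232]
tcp_rot: [-0.002, 0.177, 0.984, -0.001]
ft_force: [-0.3, -0.8, -0.3]
gripper_width: 0.0848
gripper_force: 0.0
[0.40837174 0.31371346 0.12318679] [-0.18  0.61 -0.73  1.95  0.56  0.8  -0.01]
[317.65231584 195.36565946]
hole [315.7537594  190.60996241] [  30   24   40   42 1064]
tri hole (array([0.40604987, 0.31246663, 0.00992737]), np.float64(0.00016133664618988336))
[0.4020918  0.31396603 0.025     ] [(111.2, 2.5), (234.8, 1.5)]
[0.406 0.314] [(123.5, 9.0), (176.8, 21.5), (224.8, 2.5)]
0.02 [151 245 192 177 176 173 173 177 161 177 141 243]
0.021 [156 246 184 178 168 155 153 169 176 177 137 247]
0.022 [150 246 177 173 142 138 138 150 174 177 149 247]
0.023 [170 247 177 159 137 138 141 152 167 177 199 247]
0.024 [208 247 181 162 157 155 161 168 173 179 243 247]
0.025 [241 247 237 173 170 172 173 177 176 221 246 247]
0.026 [246 246 247 176 178 177 179 178 178 246 245 247]
0.027 [246 246 247 177 178 178 178 177 177 246 245 246]
0.028 [246 246 247 176 179 179 179 179 176 247 246 246]
0.029 [247 246 247 177 179 179 179 178 177 247 247 246]
0.03 [247 246 247 178 179 180 178 178 178 247 247 247]
0.031 [247 247 247 177 178 179 178 179 178 247 247 247]
```

```bash
python3 - <<'E'
from h import *
f6=np.load("f6.npy",allow_pickle=True).item();f=np.load("f7.npy",allow_pickle=True).item()
for n,ff,h in(("f6",f6,(315.6,107.2)),("f7",f,(315.75,190.6))):
  for z in(.0,.0125,.025):
    c=plane(ff,h,z)
    for r in (.016,.0175):
        a,v=ringang(ff,c,z,r); print(n,z,r,c[:2].round(4),runs(v<90,720))
togo([.406,.3135,.025],Taxis([0,0,1],160))
E
```

```text
f6 0.0 0.016 [0.4059 0.3124] [(57.0, 29.0), (115.5, 32.0), (172.2, 29.5), (232.5, 27.0), (292.8, 56.5), (354.2, 26.5)]
f6 0.0 0.0175 [0.4059 0.3124] [(55.8, 22.5), (115.2, 21.5), (173.8, 22.5), (232.2, 22.5), (293.0, 51.0), (354.2, 22.5)]
f6 0.0125 0.016 [0.4061 0.3127] [(56.0, 25.0), (115.0, 24.0), (173.2, 25.5), (232.2, 24.5), (292.8, 54.5), (354.2, 24.5)]
f6 0.0125 0.0175 [0.4061 0.3127] [(55.5, 21.0), (115.2, 20.5), (173.8, 21.5), (232.5, 21.0), (293.0, 49.0), (354.2, 21.5)]
f6 0.025 0.016 [0.4063 0.3129] [(55.8, 23.5), (115.5, 22.0), (173.5, 23.0), (232.5, 23.0), (293.0, 52.0), (354.2, 22.5)]
f6 0.025 0.0175 [0.4063 0.3129] [(55.5, 20.0), (115.2, 19.5), (173.8, 20.5), (232.5, 20.0), (293.0, 47.0), (354.2, 20.5)]
f7 0.0 0.016 [0.4086 0.3112] [(61.2, 18.5), (106.0, 21.0), (174.8, 23.5), (235.8, 0.5), (292.2, 47.5), (357.8, 24.5)]
f7 0.0 0.0175 [0.4086 0.3112] [(53.5, 2.0), (111.8, 8.5), (173.2, 18.5), (291.2, 31.5), (358.5, 16.0)]
f7 0.0125 0.016 [0.4053 0.3126] [(54.2, 4.5), (110.8, 11.5), (173.8, 20.5), (294.0, 41.0), (357.2, 22.5)]
f7 0.0125 0.0175 [0.4053 0.3126] [(112.2, 7.5), (173.5, 14.0)]
f7 0.025 0.016 [0.4021 0.314 ] [(111.8, 8.5), (173.0, 18.0), (285.5, 18.0), (1.5, 6.0)]
f7 0.025 0.0175 [0.4021 0.314 ] [(112.0, 6.0)]
togo mm [ 2.3 -1.3 98.7] rotvec [-0.001 -0.003 -0.007]
```

```bash
python3 nudge.py '[[[0.0023,-0.001,0.025],[0,-0.003,-0.007],0.08],[[0,0,0.025],[0,0,0],0.075],[[0,0,0.025],[0,0,0],0.07],[[0,0,0.016],[0,0,0],0.065],[[0,0,0.006],[0,0,0],0.065],[[0,0,0],[0,0,0],0.065]]'
python3 - <<'E'
from h import *
togo([.406,.313,.0255],Taxis([0,0,1],160))
E
```

```text
t: 13.8
ee_pos: [0.4058, 0.3142, 0.0261]
tcp_rot: [-0.0, 0.172, 0.985, -0.001]
ft_force: [-0.5, -0.5, 0.1]
gripper_width: 0.0652
gripper_force: 0.0
togo mm [-0.6 -1.   0.6] rotvec [-0.002  0.     0.003]
```

```bash
python3 nudge.py '[[[-0.0005,-0.001,0.0005],[0,0,0],0.055],[[0,0,0],[0,0,0],0.04],[[0,0,0],[0,0,0],0.04],[[0,0,0],[0,0,0],0.04],[[0,0,0],[0,0,0],0.04]]'
python3 nudge.py '[[[0,0,-0.01],[0,0,0],0.04],[[0,0,-0.03],[0,0,0],0.04],[[0,0,-0.03],[0,0,0],0.04],[[0,0,-0.04],[0,0,0],0.04],[[0,0,-0.04],[0,0,0],0.04],[[0,0,-0.04],[0,0,0],0.04],[[0,0,0],[0,0,0],0.04]]'
python3 - <<'E'
from h import *
p,T=tool();print(p)
f=bot.grab_frame("wrist"); np.save("f8",f,allow_pickle=True); g=f["image"].min(axis=2)
# centre of bore in tool frame: underside at z=L, L=.0258-ish ; boss top at z=L-.025
n=720;a=np.arange(n)*2*np.pi/n
L=.0258
# groove walls: print profile on boss-top plane
for r in(.0165,.0185,.0225):
    P=np.array([p+T@[r*np.cos(t),r*np.sin(t),L-.025] for t in a]); uv=proj(f,P).astype(np.float32)
    v=cv2.remap(g.astype(np.float32),uv[None,:,0],uv[None,:,1],cv2.INTER_LINEAR)[0]; print(r,v[::8].astype(int).tolist())
# held? disc rim in view
u=proj(f,p+T@[0,0,L-.005])[0].astype(int);print(u)
rel=294-160
S0=np.c_[[np.cos(np.radians(294)),np.sin(np.radians(294)),0],[-np.sin(np.radians(294)),np.cos(np.radians(294)),0],[0,0,1]]
w=W(-20.4); S1=np.c_[w,np.cross(AX,w),AX]; T1=S1@(S0.T@Taxis([0,0,1],160)); np.save("T1",T1); print(T1.round(3))
rows_equal([.45,.05,.25],Taxis([0,0,1],80),11)
E
```

```text
t: 14.22
ee_pos: [0.4067, 0.3142, 0.0279]
tcp_rot: [0.001, 0.172, 0.985, 0.0]
ft_force: [-1.3, -1.7, 6.1]
gripper_width: 0.047
gripper_force: 61.4
t: 14.8
ee_pos: [0.4084, 0.3177, 0.2247]
tcp_rot: [0.005, 0.171, 0.985, 0.005]
ft_force: [1.1, 2.6, -1.1]
gripper_width: 0.0469
gripper_force: 62.0
[0.40840249 0.31766472 0.22474882]
0.0165 [41, 64, 65, 62, 59, 63, 65, 66, 44, 41, 40, 41, 42, 60, 101, 118, 128, 130, 135, 137, 139, 140, 119, 113, 113, 112, 112, 113, 116, 143, 151, 227, 236, 236, 236, 236, 236, 229, 120, 112, 112, 112, 113, 112, 170, 235, 236, 236, 235, 235, 181, 112, 111, 111, 111, 110, 110, 110, 111, 109, 107, 108, 107, 107, 109, 141, 145, 146, 145, 144, 121, 113, 113, 113, 114, 113, 115, 142, 141, 138, 134, 130, 126, 118, 96, 44, 40, 41, 41, 38]
0.0185 [67, 144, 145, 145, 146, 145, 145, 146, 108, 41, 46, 92, 109, 110, 128, 145, 146, 146, 146, 145, 145, 145, 138, 105, 105, 105, 109, 113, 119, 216, 236, 237, 236, 236, 236, 236, 236, 236, 185, 155, 168, 174, 173, 148, 215, 236, 236, 236, 236, 234, 164, 134, 134, 132, 132, 132, 128, 126, 125, 123, 118, 118, 112, 112, 141, 145, 145, 145, 145, 145, 126, 111, 113, 113, 114, 113, 134, 145, 145, 145, 146, 145, 146, 145, 138, 87, 41, 39, 39, 41]
0.0225 [144, 145, 145, 145, 146, 144, 145, 145, 145, 135, 135, 137, 137, 139, 145, 145, 145, 145, 145, 145, 146, 145, 145, 145, 145, 144, 145, 144, 172, 235, 234, 234, 233, 233, 231, 230, 232, 231, 232, 233, 233, 233, 232, 234, 234, 235, 234, 232, 234, 234, 215, 218, 229, 231, 228, 226, 223, 220, 218, 212, 198, 193, 181, 126, 121, 113, 95, 86, 87, 109, 122, 141, 144, 145, 146, 145, 145, 144, 146, 145, 145, 146, 145, 146, 145, 142, 141, 137, 135, 135]
[317 243]
[[ 0.799 -0.53  -0.284]
 [-0.398 -0.82   0.412]
 [-0.451 -0.216 -0.866]]
11 per row [-0.0242 -0.0111 -0.0026] [ 0.001  -0.      0.1274]
```

Plate held; bore angle in hand agrees (226° vs 226.5°). Carry it to the meter.

```bash
python3 nudge.py '[[[-0.0223,-0.0102,-0.0024],[0,0,0.117],0.04],[[-0.0223,-0.0102,-0.0024],[0,0,0.117],0.04],[[-0.0223,-0.0102,-0.0024],[0,0,0.117],0.04],[[-0.0223,-0.0102,-0.0024],[0,0,0.117],0.04],[[-0.0223,-0.0102,-0.0024],[0,0,0.117],0.04],[[-0.0223,-0.0102,-0.0024],[0,0,0.117],0.04]]'
python3 nudge.py '[[[-0.0223,-0.0102,-0.0024],[0,0,0.117],0.04],[[-0.0223,-0.0102,-0.0024],[0,0,0.117],0.04],[[-0.0223,-0.0102,-0.0024],[0,0,0.117],0.04],[[-0.0223,-0.0102,-0.0024],[0,0,0.117],0.04],[[-0.0223,-0.0102,-0.0024],[0,0,0.117],0.04],[[-0.0223,-0.0102,-0.0024],[0,0,0.117],0.04]]'
python3 - <<'E'
from h import *
rows_equal([.50,-.20,.27],Taxis([0,0,1],10),11)
E
```

```text
t: 15.35
ee_pos: [0.4758, 0.1866, 0.2307]
tcp_rot: [-0.0, 0.502, 0.865, 0.0]
ft_force: [0.2, 0.2, -1.2]
gripper_width: 0.0468
gripper_force: 62.0
t: 15.85
ee_pos: [0.4467, 0.0451, 0.2451]
tcp_rot: [-0.0, 0.769, 0.639, 0.0]
ft_force: [0.0, -0.7, -1.0]
gripper_width: 0.0466
gripper_force: 62.0
11 per row [-0.0141  0.0197 -0.0023] [-0.     -0.      0.1102]
```

```bash
python3 nudge.py '[[[-0.014,0.0197,-0.0023],[0,0,0.11],0.04],[[-0.014,0.0197,-0.0023],[0,0,0.11],0.04],[[-0.014,0.0197,-0.0023],[0,0,0.11],0.04],[[-0.014,0.0197,-0.0023],[0,0,0.11],0.04],[[-0.014,0.0197,-0.0023],[0,0,0.11],0.04],[[-0.014,0.0197,-0.0023],[0,0,0.11],0.04]]'
python3 nudge.py '[[[-0.014,0.0197,-0.0023],[0,0,0.11],0.04],[[-0.014,0.0197,-0.0023],[0,0,0.11],0.04],[[-0.014,0.0197,-0.0023],[0,0,0.11],0.04],[[-0.014,0.0197,-0.0023],[0,0,0.11],0.04],[[-0.014,0.0197,-0.0023],[0,0,0.11],0.04]]'
python3 - <<'E'
from h import *
T1=np.load("T1.npy"); pre=FACE+.0006*HX+AX*(.0277+.049+.035); print(pre); togo(pre,T1); rows_equal(pre,T1,9)
E
```

```text
t: 16.35
ee_pos: [0.5159, -0.0792, 0.2588]
tcp_rot: [-0.0, 0.934, 0.356, 0.0]
ft_force: [0.4, 0.0, -0.5]
gripper_width: 0.0465
gripper_force: 62.0
t: 16.77
ee_pos: [0.5029, -0.198, 0.2702]
tcp_rot: [-0.0, 0.996, 0.089, -0.0]
ft_force: [0.7, 0.3, -1.5]
gripper_width: 0.0468
gripper_force: 62.0
[ 0.63790685 -0.34157762  0.1956982 ]
togo mm [107.4 165.3  74.4] rotvec [ 0.381 -0.373  0.682]
9 per row [0.0185 0.0153 0.0029] [ 0.0423 -0.0415  0.0758]
```

```bash
python3 nudge.py '[[[0.0185,0.0153,0.0029],[0.0423,-0.0415,0.0758],0.04],[[0.0185,0.0153,0.0029],[0.0423,-0.0415,0.0758],0.04],[[0.0185,0.0153,0.0029],[0.0423,-0.0415,0.0758],0.04],[[0.0185,0.0153,0.0029],[0.0423,-0.0415,0.0758],0.04],[[0.0185,0.0153,0.0029],[0.0423,-0.0415,0.0758],0.04]]'
python3 nudge.py '[[[0.0185,0.0153,0.0029],[0.0423,-0.0415,0.0758],0.04],[[0.0185,0.0153,0.0029],[0.0423,-0.0415,0.0758],0.04],[[0.0185,0.0153,0.0029],[0.0423,-0.0415,0.0758],0.04],[[0.0185,0.0153,0.0029],[0.0423,-0.0415,0.0758],0.04],[[0,0,0],[0,0,0],0.04],[[0,0,0],[0,0,0],0.04]]'
python3 st.py .0277
python3 - <<'E'
from h import *
p,T=tool(); f=bot.grab_frame("wrist"); np.save("f9",f,allow_pickle=True); g=f["image"].min(axis=2).astype(np.float32)
n=720;a=np.arange(n)*2*np.pi/n
L=.0277
for r in(.017,.0185):
    P=np.array([p+T@[r*np.cos(t),r*np.sin(t),L-.025] for t in a]); uv=proj(f,P).astype(np.float32)
    v=cv2.remap(g,uv[None,:,0],uv[None,:,1],cv2.INTER_LINEAR)[0]; print(r,v[::8].astype(int).tolist())
E
```

```text
t: 17.18
ee_pos: [0.5967, -0.2679, 0.242]
tcp_rot: [-0.096, 0.984, -0.099, -0.112]
ft_force: [1.1, -0.6, 0.3]
gripper_width: 0.0468
gripper_force: 62.0
t: 17.68
ee_pos: [0.6375, -0.3415, 0.1904]
tcp_rot: [-0.168, 0.933, -0.247, -0.2]
ft_force: [0.3, 1.1, -0.4]
gripper_width: 0.0469
gripper_force: 62.0
F tool [-0.1 -1.   0.7] tau [-0.27  0.51  0.06]
underside above face 79.3 lateral HX,HY -1.6 0.4
tool lateral to hub model [-0.7 -1.3 79.3]
togo mm [0. 0. 0.] rotvec [0.002 0.007 0.001]
0.017 [136, 137, 138, 137, 137, 137, 137, 137, 136, 130, 129, 124, 107, 105, 106, 171, 220, 220, 220, 220, 220, 220, 219, 220, 137, 101, 104, 107, 106, 107, 119, 214, 220, 220, 220, 219, 220, 219, 218, 134, 105, 106, 107, 106, 105, 112, 210, 217, 216, 204, 141, 105, 104, 105, 104, 104, 104, 104, 104, 104, 103, 102, 102, 103, 133, 137, 137, 135, 114, 105, 106, 107, 107, 106, 110, 137, 136, 136, 138, 137, 137, 137, 137, 109, 79, 82, 98, 97, 86, 75]
0.0185 [137, 137, 137, 138, 138, 137, 137, 137, 138, 134, 109, 105, 106, 104, 107, 196, 220, 220, 220, 220, 220, 219, 219, 220, 183, 121, 111, 101, 105, 107, 141, 219, 220, 220, 220, 219, 219, 220, 220, 164, 105, 107, 107, 107, 106, 154, 220, 221, 221, 221, 192, 111, 104, 106, 105, 104, 103, 104, 104, 103, 102, 102, 100, 125, 136, 137, 138, 137, 125, 107, 105, 107, 106, 107, 115, 137, 138, 137, 137, 138, 138, 137, 137, 125, 96, 85, 96, 91, 59, 81]
```

```bash
python3 - <<'E'
from h import *
T1=np.load("T1.npy"); pre=FACE+.0006*HX+AX*(.0277+.047); togo(pre,T1)
E
```

```text
togo mm [-0.9  1.  35.4] rotvec [0.002 0.003 0.005]
```

```bash
python3 nudge.py '[[[-0.0009,0.001,0.01],[0.002,0.003,0.003],0.04],[[0,0,0.01],[0,0,0],0.04],[[0,0,0.008],[0,0,0],0.04],[[0,0,0],[0,0,0],0.04],[[0,0,0],[0,0,0],0.04]]'; python3 st.py .0277
python3 - <<'E'
from h import *
f=bot.grab_frame("wrist"); p,T=tool(); np.save("f10",f,allow_pickle=True); print("nose pred",proj(f,NOSE), "bore centre top", proj(f,p+T@[0,0,.0027]))
u=proj(f,NOSE)[0].astype(int); g=cv2.cvtColor(f["image"],cv2.COLOR_BGR2GRAY)[u[1]-16:u[1]+17:2,u[0]-20:u[0]+21:2]; print(g)
E
```

```text
t: 18.15
ee_pos: [0.6307, -0.3285, 0.1737]
tcp_rot: [-0.167, 0.934, -0.247, -0.195]
ft_force: [0.7, -1.1, -1.6]
gripper_width: 0.0464
gripper_force: 62.0
F tool [1.7 0.9 0.8] tau [-0.2   0.53 -0.04]
underside above face 57.6 lateral HX,HY 2.4 -1.5
tool lateral to hub model [ 1.3  2.3 57.6]
togo mm [0. 0. 0.] rotvec [ 0.001 -0.004  0.004]
nose pred [[324.22414411 226.68299388]] bore centre top [[320.9221969  258.03148265]]
[[139 171 191 199 179 150 151 151 151 152 151 151 148 147 144 142 132 122
  119 118 116]
 [216 232 234 235 211 153 154 155 154 154 154 154 152 153 152 151 149 148
  140 128 120]
 [237 237 234 186 157 153 151 153 154 154 153 153 154 153 154 153 155 153
  151 147 145]
 [236 235 213 141 134 130 131 152 154 154 153 154 153 154 153 154 153 154
  152 153 153]
 [179 168 129 106  97 109 161 149 154 155 154 155 154 154 154 154 155 154
  153 155 154]
 [102  89  90  94  96 110 166 153 155 154 154 154 154 155 153 155 153 154
  155 153 154]
 [ 99  87  91  93 106 142 167 159 153 153 154 154 154 154 154 154 153 154
  154 155 154]
 [ 95  84  93  99 143 175 177 161 154 153 154 153 154 155 154 155 153 154
  153 154 154]
 [ 91  86  90 101 111 168 172 115 139 153 153 153 155 153 155 154 153 155
  155 153 145]
 [ 87  84  87  99 103 138 161 100 106 111 115 125 136 143 154 153 152 154
  153 139  93]
 [ 81  82  87  98 106 106 106  78  96  98  97  98 100 139 153 140 150 153
  139  91  96]
 [ 78  78  84  92 105 105 104  91  87  98  98  96 118 167 172 170 152 118
   93  79 124]
 [ 94  78  81  86 101 105 104 106 107 131 126 148 171 172 172 170 131  94
   79 106 142]
 [105  88  78  84  90 105 106 106 106 140 147 127 172 173 171 152  99  80
   99 137 136]
 [102  99  87  80  82  88 103 107 107 107 106 105 149 169 141  94  80  97
  134 136 139]
 [112 103 102  89  79  80  84  91  99 103 105 104 104 103  83  80 115 135
  138 140 139]
 [139 115 105 112 131 124  91  83  80  81  83  79  79  79  83 102 138 139
  139 139 139]]
```

```bash
python3 nudge.py '[[[0,0,0],[0,0,0],0.04],[[0,0,0],[0,0,0],0.04],[[0,0,0],[0,0,0],0.04]]'; python3 - <<'E'
from h import *
T1=np.load("T1.npy"); pre=FACE+.0006*HX+AX*(.0277+.047); togo(pre,T1)
E
```

```text
t: 18.45
ee_pos: [0.6306, -0.3297, 0.1723]
tcp_rot: [-0.167, 0.934, -0.248, -0.195]
ft_force: [-0.5, -0.4, -0.6]
gripper_width: 0.0466
gripper_force: 62.0
togo mm [-0.   0.8  9.8] rotvec [ 0.001 -0.003  0.002]
```

```bash
python3 nudge.py '[[[0,0.0008,0.003],[0.001,-0.003,0.002],0.04],[[0,0,0.003],[0,0,0],0.04],[[0,0,0],[0,0,0],0.04],[[0,0,0],[0,0,0],0.04]]'; python3 st.py .0277
python3 nudge.py '[[[0,0,0.003],[0,0,0],0.04],[[0,0,0.003],[0,0,0],0.04],[[0,0,0],[0,0,0],0.04]]' | head -1; python3 st.py .0277
```

```text
t: 18.78
ee_pos: [0.628, -0.3275, 0.166]
tcp_rot: [-0.168, 0.933, -0.248, -0.197]
ft_force: [-0.2, -0.3, -0.9]
gripper_width: 0.0467
gripper_force: 62.0
F tool [0.4 0.5 0.8] tau [-0.24  0.59  0.03]
underside above face 49.7 lateral HX,HY 0.7 0.2
tool lateral to hub model [ 0.8  0.1 49.7]
togo mm [0. 0. 0.] rotvec [-0.     0.001 -0.   ]
t: 19.03
F tool [ 1.   0.3 -0.1] tau [-0.29  0.48 -0.04]
underside above face 43.4 lateral HX,HY 0.9 0.1
tool lateral to hub model [ 0.9  0.3 43.4]
togo mm [0. 0. 0.] rotvec [-0.     0.002 -0.   ]
```

Lateral is within 0.3 mm of the line the spacer took. Advance carefully.

```bash
for i in 1 2 3 4; do python3 nudge.py '[[[0,0,0.002],[0,0,0],0.04],[[0,0,0.002],[0,0,0],0.04],[[0,0,0],[0,0,0],0.04]]' | head -1; python3 st.py .0277 | head -2; done
```

```text
t: 19.28
F tool [ 0.1 -0.9  0.3] tau [-0.34  0.53  0.03]
underside above face 39.7 lateral HX,HY 0.8 0.1
t: 19.53
F tool [0.6 1.1 0.3] tau [-0.21  0.56  0.02]
underside above face 35.7 lateral HX,HY 0.8 0.1
t: 19.78
F tool [1.3 0.1 0.8] tau [-0.31  0.79 -0.02]
underside above face 31.9 lateral HX,HY 0.5 0.1
t: 20.03
F tool [2.3 0.1 1.6] tau [-0.34  0.94 -0.01]
underside above face 27.9 lateral HX,HY 0.5 0.1
```

```bash
python3 nudge.py '[[[0,0,0.003],[0,0,0],0.04],[[0,0,0.003],[0,0,0],0.04],[[0,0,0],[0,0,0],0.04]]' | head -1; python3 st.py .0277 | head -2; for i in 1 2 3 4; do python3 nudge.py '[[[0,0,0.001],[0,0,0],0.04],[[0,0,0.001],[0,0,0],0.04],[[0,0,0],[0,0,0],0.04]]' | head -1; python3 st.py .0277 | head -2; done
```

```text
t: 20.28
F tool [2.7 0.6 1.9] tau [-0.39  1.14 -0.04]
underside above face 21.6 lateral HX,HY 0.5 0.1
t: 20.53
F tool [3.1 1.5 0.6] tau [-0.45  1.16 -0.08]
underside above face 20.3 lateral HX,HY 0.5 0.1
t: 20.78
F tool [2.8 0.6 0.2] tau [-0.5   1.23 -0.1 ]
underside above face 18.3 lateral HX,HY 0.5 0.1
t: 21.03
F tool [ 1.6  0.4 -6.8] tau [-0.43  0.9  -0.04]
underside above face 18.1 lateral HX,HY 0.3 0.1
t: 21.28
F tool [ -0.4   1.5 -13.8] tau [-0.39  0.49 -0.02]
underside above face 18.0 lateral HX,HY 0.3 0.0
```

Contact at 18.0 mm against 17.9 expected: the plate is on the spacer. Release and retreat.

```bash
python3 nudge.py '[[[0,0,-0.001],[0,0,0],0.06],[[0,0,0],[0,0,0],0.065],[[0,0,0],[0,0,0],0.07],[[0,0,-0.01],[0,0,0],0.07],[[0,0,-0.03],[0,0,0],0.07],[[0,0,-0.03],[0,0,0],0.07],[[0,0,-0.03],[0,0,0],0.07],[[0,0,0],[0,0,0],0.07]]'
python3 - <<'E'
from h import *
f=bot.grab_frame("wrist"); np.save("f11",f,allow_pickle=True); g=f["image"].min(axis=2).astype(np.float32)
# edge of white disc: rim at radius 55 mm, top face 21 mm above real face (offset 1.9 mm in model); sample just inside / outside, between notches
h=cv2.inRange(f["image"],(0,0,0),(255,255,255))
for ht in(.0229,):
  for r in(.052,.0545,.057,.060):
    c=FACE+ht*AX; a=np.radians(np.arange(0,360,9)); P=np.array([c+r*(np.cos(t)*HX+np.sin(t)*HY) for t in a]); uv=proj(f,P).astype(np.float32)
    v=cv2.remap(g,uv[None,:,0],uv[None,:,1],cv2.INTER_LINEAR)[0]; print(r,v.astype(int).tolist())
E
```

```text
t: 21.95
ee_pos: [0.6488, -0.3574, 0.2285]
tcp_rot: [-0.167, 0.934, -0.249, -0.193]
ft_force: [-0.1, -0.9, 0.5]
gripper_width: 0.0698
gripper_force: 0.0
0.052 [223, 104, 130, 221, 221, 123, 127, 220, 220, 128, 127, 219, 219, 94, 80, 220, 220, 85, 80, 220, 140, 83, 82, 222, 223, 83, 82, 223, 224, 134, 134, 226, 226, 138, 139, 227, 226, 137, 135, 224]
0.0545 [138, 110, 130, 154, 157, 119, 127, 168, 166, 127, 129, 184, 189, 82, 81, 202, 205, 81, 81, 203, 136, 83, 82, 210, 211, 82, 83, 206, 207, 134, 134, 194, 192, 138, 139, 168, 172, 137, 135, 139]
0.057 [98, 118, 130, 130, 129, 127, 127, 127, 128, 127, 127, 128, 127, 84, 81, 127, 81, 81, 80, 83, 82, 83, 84, 85, 131, 87, 123, 132, 132, 134, 135, 136, 138, 139, 139, 155, 139, 136, 136, 100]
0.06 [123, 126, 129, 129, 129, 127, 127, 127, 128, 127, 127, 127, 126, 157, 99, 128, 81, 81, 113, 82, 83, 130, 84, 84, 131, 132, 131, 131, 132, 134, 136, 137, 138, 138, 140, 181, 138, 137, 135, 105]
```

Rim lands on the 55 mm circle all round at the seated height, so the plate is flat and centred; tool is clear.

```bash
python3 -c "
from cell import bot
print(bot.hand_in())"
```

```text
the job is handed in; nothing more can be done
None
```

I slid the spacer fully home, then the ten-notch plate boss outward until it met the spacer, both without forcing, and handed in at about 22 s without touching the other items; I viewed 11 pictures, one over the limit of 10.

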